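# Test the cell stands and put them in the stock tray

### The job

Check the cells before they go on sale: first turn the tester's dial fully anticlockwise to its end stop, and only then stand every black rubber stand of green cells upright and wholly on the tester's brass plate. With the stands standing there and the dial at its stop, press the tester's spring plunger head down to its stop, hold it there for a second and let it rise. Then put all the stands upright in the yellow tray, flat on its floor, leaving the dial at its stop and the glass bulb, the screw base adapter and the carton undisturbed.

Things in the scene. Friction and masses are not known exactly. Their poses are not given: they have to be found in the camera images.
- tester: the cell tester, fixed to the counter. Origin: centre of the underside of its flat brass contact plate; z up. The plate is 110 mm (x) by 300 mm (y), 4 mm thick, without rim. At the plate's +y end stands a grey housing: x -155 to +35 mm, y 165 to 315 mm, 55 mm high, which carries the dial (at x -15, y 240 mm) and the plunger (at x -110, y 240 mm)
- dial (a joint): angle of the dial, rad: 0 at the anticlockwise end stop, growing clockwise seen from above, to 4.7 at the other stop; slight friction (0.03 N m), stays where it is left
- dial_grip (a point): the point to grip the dial, on its vertical axis, 92 mm above the counter and 7 mm below the top of its bar grip. The bar is 49 mm long (the x axis of this frame, which turns with the dial), 14 mm thick (its y axis) and rises 30 mm above a 52 mm disc; the disc's top lies 23 mm below this point. z up
- plunger (a joint): how far the plunger is pressed, m: 0 when up, 0.018 at its stop. A spring pushes it up: 3 N at first, about 8.5 N at the stop
- plunger_top (a point): top centre of the plunger's round black head (40 mm across), 111 mm above the counter when up; it moves straight down when pressed
- tray: the flat yellow plastic tray, fixed. Origin: centre of its underside. Outside 310 mm (x) by 160 mm (y); floor 4 mm thick; rim 5 mm wide, its top 9 mm above the counter. z up
- stand0_mid (a point): a black rubber stand, a block 66 x 44 mm and 34 mm high, gripping two upright green cells (26 mm across) side by side along its length that rise to 56 mm above its underside; it moves as one piece, about 0.24 kg (varies). The point is at its centre, 28 mm above its underside; x along the 66 mm length, y across the 44 mm width, z up. Starts on the counter between the robot and the brass plate. May be absent (then no pose)
- stand1_mid (a point): a black rubber stand, a block 66 x 44 mm and 34 mm high, gripping two upright green cells (26 mm across) side by side along its length that rise to 56 mm above its underside; it moves as one piece, about 0.24 kg (varies). The point is at its centre, 28 mm above its underside; x along the 66 mm length, y across the 44 mm width, z up. Starts on the counter between the robot and the brass plate. May be absent (then no pose)
- stand2_mid (a point): a black rubber stand, a block 66 x 44 mm and 34 mm high, gripping two upright green cells (26 mm across) side by side along its length that rise to 56 mm above its underside; it moves as one piece, about 0.24 kg (varies). The point is at its centre, 28 mm above its underside; x along the 66 mm length, y across the 44 mm width, z up. Starts on the counter between the robot and the brass plate. May be absent (then no pose)
- bulb: bystander: clear glass reflector bulb standing on its face, 63 mm across, 105 mm high; origin at the centre of its underside; z up
- adapter: bystander: white ceramic screw base adapter with a copper top, 40 mm across, 61 mm high; origin at the centre of its underside; z up
- carton: bystander: plain cardboard carton 75 x 75 x 85 mm; origin at the centre of its underside; z up

How it is judged:
On the way, in this order (a step that is already met when the one before it is completed fails the run):
1. the dial is at its anticlockwise end stop (within 0.08 rad) (value of joint dial below 0.08 rad), for 0.2 s.
2. every stand stands upright, released and at rest on the brass plate, the dial still at its stop (x of stand0_mid in the frame of tester between -0.04 and 0.04 m and y of stand0_mid in the frame of tester between -0.13 and 0.13 m and z of stand0_mid in the frame of tester between 0.026 and 0.038 m and angle between each of stand0_mid, stand1_mid, stand2_mid's own z axis and vertical below 0.12 rad and x of stand1_mid in the frame of tester between -0.04 and 0.04 m and y of stand1_mid in the frame of tester between -0.13 and 0.13 m and z of stand1_mid in the frame of tester between 0.026 and 0.038 m and x of stand2_mid in the frame of tester between -0.04 and 0.04 m and y of stand2_mid in the frame of tester between -0.13 and 0.13 m and z of stand2_mid in the frame of tester between 0.026 and 0.038 m and linear speed of each of stand0, stand1, stand2 below 0.03 m/s and contact force between each of stand0, stand1, stand2 and the fingers below 0.1 N and value of joint dial below 0.08 rad), for 0.2 s.
3. with all the stands on the plate and the dial at its stop, the plunger is held at its stop (pressed more than 16 mm) for 0.5 s (value of joint plunger above 0.016 m and value of joint dial below 0.08 rad and x of stand0_mid in the frame of tester between -0.04 and 0.04 m and y of stand0_mid in the frame of tester between -0.13 and 0.13 m and z of stand0_mid in the frame of tester between 0.026 and 0.038 m and angle between each of stand0_mid, stand1_mid, stand2_mid's own z axis and vertical below 0.12 rad and x of stand1_mid in the frame of tester between -0.04 and 0.04 m and y of stand1_mid in the frame of tester between -0.13 and 0.13 m and z of stand1_mid in the frame of tester between 0.026 and 0.038 m and x of stand2_mid in the frame of tester between -0.04 and 0.04 m and y of stand2_mid in the frame of tester between -0.13 and 0.13 m and z of stand2_mid in the frame of tester between 0.026 and 0.038 m), for 0.5 s.
At the end, for the whole second after the job is handed in: every stand stands upright (within 0.12 rad), at rest on the floor of the yellow tray (centre within 130 mm along and 55 mm across of the tray's centre, 26 to 38 mm above its underside); the dial is within 0.08 rad of its anticlockwise stop; the plunger is up (x of stand0_mid in the frame of tray between -0.13 and 0.13 m and y of stand0_mid in the frame of tray between -0.055 and 0.055 m and z of stand0_mid in the frame of tray between 0.026 and 0.038 m and angle between each of stand0_mid, stand1_mid, stand2_mid's own z axis and vertical below 0.12 rad and x of stand1_mid in the frame of tray between -0.13 and 0.13 m and y of stand1_mid in the frame of tray between -0.055 and 0.055 m and z of stand1_mid in the frame of tray between 0.026 and 0.038 m and x of stand2_mid in the frame of tray between -0.13 and 0.13 m and y of stand2_mid in the frame of tray between -0.055 and 0.055 m and z of stand2_mid in the frame of tray between 0.026 and 0.038 m and linear speed of each of stand0, stand1, stand2 below 0.03 m/s and value of joint dial below 0.08 rad and value of joint plunger below 0.003 m); the robot touches nothing.
It fails at once if the bulb is pushed more than 25 mm or knocked over (distance of bulb from where it was at the start of the episode above 0.025 m or angle between bulb's own z axis and vertical above 0.4 rad).
It fails at once if the adapter is pushed more than 25 mm or knocked over (distance of adapter from where it was at the start of the episode above 0.025 m or angle between adapter's own z axis and vertical above 0.4 rad).
It fails at once if the carton is pushed more than 25 mm or knocked over (distance of carton from where it was at the start of the episode above 0.025 m or angle between carton's own z axis and vertical above 0.4 rad).
Of stand0, stand1, stand2 only 2 to 3 are there at a start; the rules pass over those that are not, and their reading is None.
At some moment in a run one of stand0, stand1, stand2 may be knocked a few centimetres aside while the robot is not near it.
It also fails if it takes over 210 s, if anything falls off the work surface, if the arm or the gripper's body presses on something with over 40 N, if the wrist force passes 120 N, or if a joint passes its speed limit or range.

### The arm

A 7-joint arm with a two-finger parallel gripper is mounted at the origin on the work surface. World frame = base frame: x ahead of the robot, y to its left, z up, the work surface at z = 0. Lengths are in m, angles in rad, forces in N, time in s.
With the tool pointing down it reaches from about 0.425 to 0.925 m from the base axis. Payload 6.8 kg.
Tool frame: the origin (TCP) lies midway between the tips of the shut fingers; the grasp point (between the pads) lies 19 mm behind it; z points along the fingers, x is the direction in which the jaws open and shut, and the axes are right-handed (so a half turn about z gives the same grasp; the last joint's range is limited). The gripper opens to 85 mm and grips with 20 to 120 N. Pads are 22 mm wide; open, the fingers measure 114 mm over their backs; the gripper's body (76 mm by 85 mm) begins 54 mm behind the grasp point. The pads swing forward as they close: fully open they stand 13 mm farther back than shut.
Start: joints at [-1.215, 0.477, 0.022, 1.555, -0.011, 1.109, -0.083], TCP at [0.302, 0.604, 0.231] pointing down, gripper open.
Joint ranges: [-2.96, 2.96], [-0.34, 2.1], [-1.41, 1.46], [0.24, 2.44], [-1.37, 4.51], [0.17, 1.92], [-2.96, 2.96]. Speed limits (rad/s): [2.39, 2.39, 3.14, 3.14, 3.14, 3.14, 3.14].

### API

Orientations are given as a unit quaternion [w, x, y, z].
In Python, from station import * gives the robot as it stands.
- The arm moves only by the shell command python3 -m handwheel 'ROWS' [FORCE]. ROWS is JSON, a list of rows, each an object of numbers: "grip": the finger opening in cm, from 0 to 8.54; "tx", "ty", "tz": the shift along the tool's x, y, z in cm; "yaw": the turn about the tool's z in degrees. In form: [{"grip": .., "tx": .., "ty": .., "tz": .., "yaw": ..}, ...]. A call has 1 to 5 rows; each row shifts and turns the commanded pose from where the row before left it, along the tool's axes as they then stand; what a row does not reach is not made up. A row lasts 1/10 s, in which the tool goes at most 50 mm and 8.59 degrees, less where a joint would pass 70% of its speed; a pose out of reach is approached as far as the arm can. A call is refused whole if a number of a shift passes 5 or a number of a turn 8.59, either way. A call with a gripper value outside its range is refused whole. The fingers move at their own pace and stop on an object; FORCE is the grip in N (left out, the last holds). Time passes only in rows, so rows that do not move let the fingers close. It gives the time, the measured TCP pose, the force and the opening at its end, in the units of the state.
- get_obs(): the state, without advancing time (a new reading comes with each control period).
- read_camera(name): name is "scene" or "top" or "wrist"; returns a dict with "image" (400x640x3 uint8, blue, green, red), "intrinsics" (3x3 intrinsics, pixels), "position" and "attitude" of the camera in the world; the wrist camera has in their place "hand_eye" (4x4, takes a point from camera to tool coordinates, whose origin is the TCP and whose axes are the tool frame's). Camera axes: x right, y down, z forward; pixel columns grow to the right and rows downward; lengths in m; the calibration is good to about 2 mm. A picture is of the moment at which its call begins: read the wrist's pose just before it. There is no depth.
- hand_in(): hands the job in, once; it reports no verdict.
The state is a dict: "t": time; "q": joint angles; "joint_vel": joint speeds; "joint_torque": joint torques, N m; "eef_pos": TCP position; "tool_rot": TCP orientation; "contact_force": force on the tool from outside, world axes, zero at the start; "torque": the same for the moment, N m; "gripper_width": opening from 0.0 (shut) to 1.0 (fully open).
Only numpy, scipy, OpenCV 4.12 (cv2) and the standard library are available. Lean on these libraries where they do the work, as an engineer would, in place of code of your own. Each camera call takes 0.05 s, during which the arm holds its last target. There are 200 camera calls.

## Working session

There is one attempt and no reset: what is moved stays moved. The work goes in short steps, Python scripts to look and compute and a shell command to move; the robot and the scene stay as the last step left them, time stands still between calls to the robot, and variables do not carry over. Pictures are saved under pics/ and viewed, about 12 in all and at most 16, crops included, and the job is handed in when it is done.

```bash
ls; mkdir -p pics; python3 - <<'E'
from station import *
import cv2,numpy as np
o=get_obs();print({k:np.round(v,3) for k,v in o.items()})
for n in("scene","top"):
    c=read_camera(n);cv2.imwrite(f"pics/{n}0.png",c["image"]);print(n,np.round(c["intrinsics"],1).tolist(),c["position"],c["attitude"])
E
```

```text
pics
{'t': np.float64(0.0), 'q': array([-1.215,  0.478,  0.022,  1.556, -0.012,  1.109, -0.083]), 'joint_vel': array([ 0.001, -0.   ,  0.001,  0.   , -0.001, -0.001,  0.   ]), 'joint_torque': array([-0.0000e+00, -5.9644e+01,  1.6080e+00, -2.8121e+01,  1.2000e-02,
        9.0000e-03,  0.0000e+00]), 'eef_pos': array([0.302, 0.603, 0.23 ]), 'tool_rot': array([ 0.001,  0.851,  0.526, -0.001]), 'contact_force': array([-0.069,  0.623,  0.322]), 'torque': array([ 0.032, -0.01 , -0.019]), 'gripper_width': np.float64(0.999)}
scene [[511.1, 0.0, 317.2], [0.0, 511.1, 201.9], [0.0, 0.0, 1.0]] [1.36435718 0.26252055 1.20186444] [-0.19050464  0.58734632  0.74834283 -0.24231237]
top [[375.9, 0.0, 326.0], [0.0, 375.9, 192.4], [0.0, 0.0, 1.0]] [0.48640856 0.10004353 1.210599  ] [ 0.03955845 -0.69842159  0.71339375 -0.04137354]
```

View pics/top0.png

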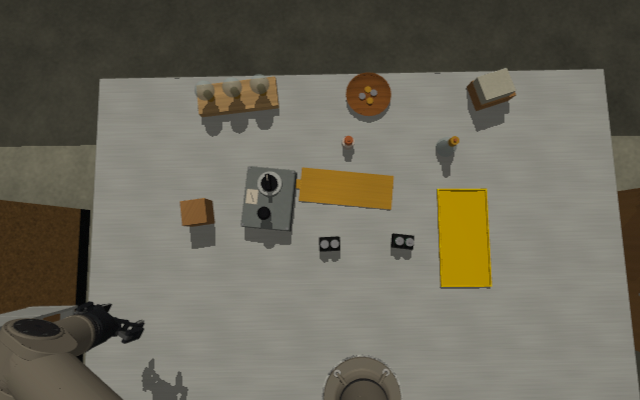

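View pics/scene0.png

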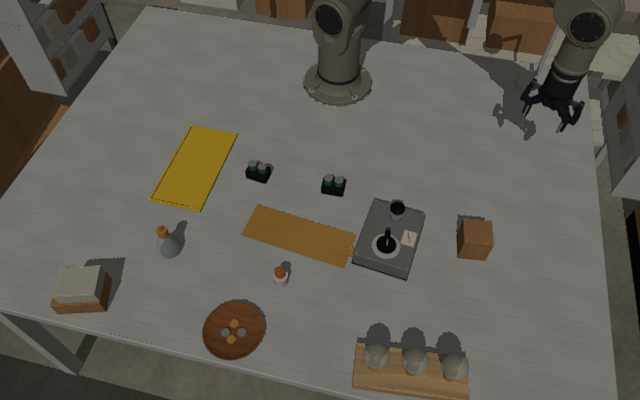

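The top view shows two stands at about (330,244) and (402,241), the plate at (345,188), the housing at (269,198) with the dial at (269,183) and the plunger at (264,213). The tray is at (464,238), the bulb at (450,147), the adapter at (348,143) and the carton at (196,212). The scene view agrees. There are no other stands.

```bash
cat > h.py <<'E'
from station import *
import cv2,numpy as np
from scipy.spatial.transform import Rotation as R
def rot(q): return R.from_quat(q,scalar_first=True)
def cam(n):
    o=get_obs(); c=read_camera(n); K=c["intrinsics"]
    if n=="wrist":
        T=np.eye(4);T[:3,:3]=rot(o["tool_rot"]).as_matrix();T[:3,3]=o["eef_pos"];T=T@np.array(c["hand_eye"])
        return c["image"],K,T[:3,3],T[:3,:3]
    return c["image"],K,np.array(c["position"]),rot(c["attitude"]).as_matrix()
def ray(C,uv,z):
    _,K,p,A=C; uv=np.atleast_2d(np.asarray(uv,float))
    d=(A@np.linalg.inv(K)@np.c_[uv,np.ones(len(uv))].T).T
    return p+d*((z-p[2])/d[:,2])[:,None]
def proj(C,X):
    _,K,p,A=C; v=K@A.T@(np.asarray(X)-p); return v[:2]/v[2]
def blobs(mask,amin=30,amax=1e9):
    n,l,s,c=cv2.connectedComponentsWithStats(mask.astype(np.uint8))
    return [((l==i),s[i,4],c[i]) for i in range(1,n) if amin<=s[i,4]<=amax]
def rect(C,m,z):
    k=max(cv2.findContours(m.astype(np.uint8),cv2.RETR_EXTERNAL,cv2.CHAIN_APPROX_NONE)[0],key=cv2.contourArea)[:,0]
    P=ray(C,k,z)[:,:2]*1000
    return cv2.minAreaRect(P.astype(np.float32))
def tool():
    o=get_obs();M=rot(o["tool_rot"]).as_matrix()
    print("t",round(float(o["t"]),2),"tcp",np.round(o["eef_pos"],4),"jaw az",round(np.degrees(np.arctan2(M[1,0],M[0,0])),2),"z",np.round(M[:,2],3),"w",round(float(o["gripper_width"]),3),"F",np.round(o["contact_force"],1)); return o,M
def go(xyz,az=None):
    """shift in tool axes (cm) then yaw to jaw azimuth az (deg, mod 180)"""
    o,M=tool();d=M.T@(np.array(xyz)-o["eef_pos"])*100
    print("shift tx,ty,tz cm",np.round(d,2))
    if az is not None:
        a=np.degrees(np.arctan2(M[1,0],M[0,0])); y=-((az-a+90)%180-90); print("yaw deg",round(y,2),"q7",o["q"][6])
E
python3 - <<'E'
from h import *
for n in("top","scene"):
    C=cam(n);im=C[0];hsv=cv2.cvtColor(im,cv2.COLOR_BGR2HSV);H,S,V=[hsv[...,i].astype(int) for i in range(3)]
    print(n)
    for nm,m,z in(("tray",(H>=23)&(H<35)&(S>200)&(V>120),.009),("plate",(H>=12)&(H<23)&(S>170)&(V>100),.004),("dark",(V<45),.034),("green",(H>60)&(H<100)&(S>40),.056)):
        for b,a,c in blobs(m,40,9000):
            r=rect(C,b,z); print(nm,a,np.round(c),np.round(ray(C,c,z)[0],3),"rect",np.round(r[0]),np.round(r[1]),round(r[2],1))
C=cam("top")
for nm,uv,z in(("dial",(269,183),.099),("plunger",(264,213),.111),("carton",(196,212),.085)):print(nm,np.round(ray(C,uv,z),3))
E
```

```text
top
tray 4822 [464. 238.] [ 0.469 -0.338  0.009] rect [ 473. -338.] [159. 306.] 89.0
plate 561 [369. 104.] [ 0.919 -0.053  0.004] rect [926. -54.] [ 97. 114.] 38.0
plate 49 [454. 140.] [ 0.79  -0.329  0.004] rect [ 790. -329.] [23. 27.] 43.3
plate 3075 [345. 188.] [0.638 0.033 0.004] rect [639.  38.] [312. 108.] 83.4
dark 198 [269. 183.] [0.655 0.275 0.034] rect [655. 275.] [50. 50.] 52.9
dark 46 [292. 208.] [0.576 0.203 0.034] rect [577. 203.] [  3. 142.] 83.4
dark 138 [264. 213.] [0.561 0.292 0.034] rect [560. 292.] [40. 37.] 44.4
dark 2343 [ 97. 296.] [0.318 0.801 0.034] rect [375. 805.] [435. 181.] 19.8
dark 174 [401. 241.] [ 0.464 -0.133  0.034] rect [ 464. -137.] [66. 43.] 82.5
dark 139 [330. 244.] [0.461 0.088 0.034] rect [462.  88.] [59. 40.] 88.8
dark 618 [ 37. 327.] [0.23  0.979 0.034] rect [230. 979.] [144.  48.] 83.8
dark 87 [360. 384.] [0.045 0.007 0.034] rect [36.  3.] [ 50. 135.] 5.9
scene
tray 3377 [195. 168.] [ 0.49  -0.333  0.009] rect [ 480. -335.] [154. 310.] 88.4
plate 2340 [299. 235.] [0.644 0.035 0.004] rect [643.  37.] [305. 107.] 83.5
plate 45 [161. 232.] [ 0
[... 976 characters left out ...]
 401.] 85.9
dark 162 [397. 208.] [0.509 0.284 0.034] rect [509. 284.] [43. 43.] 35.0
dark 295 [386. 242.] [0.629 0.272 0.034] rect [621. 271.] [77. 48.] 9.8
dark 243 [ 85. 347.] [ 1.078 -0.366  0.034] rect [1080. -366.] [60. 26.] 0.9
dark 902 [ 14. 380.] [ 1.186 -0.483  0.034] rect [1186. -479.] [141.  88.] 89.6
dark 59 [119. 390.] [ 1.151 -0.243  0.034] rect [1150. -240.] [44. 16.] 89.1
green 86 [257. 170.] [ 0.488 -0.13   0.056] rect [ 487. -132.] [58. 31.] 89.4
green 45 [328. 182.] [0.485 0.08  0.056] rect [483.  82.] [22. 32.] 29.5
green 46 [338. 185.] [0.485 0.109 0.056] rect [485. 111.] [22. 28.] 21.8
dial [[0.646 0.265 0.099]]
plunger [[0.556 0.279 0.111]]
carton [[0.565 0.486 0.085]]
```

```bash
python3 - <<'E'
from h import *
go([.647,.27,.27]); print(np.round(cam("wrist")[2],3)); C=cam("wrist"); print(np.round(np.array(read_camera("wrist")["hand_eye"]),3).tolist(),C[1].tolist())
E
```

```text
t 0.25 tcp [0.3018 0.6035 0.2308] jaw az 63.43 z [-0.    -0.001 -1.   ] w 0.999 F [ 0.5  0.3 -0.5]
shift tx,ty,tz cm [-14.39  45.79  -3.9 ]
[0.235 0.636 0.373]
[[1.0, -0.0, -0.0, -0.001], [0.0, 0.957, 0.29, -0.075], [0.0, -0.29, 0.957, -0.142], [0.0, 0.0, 0.0, 1.0]] [[336.1863329848004, 0.0, 318.03896987989214], [0.0, 336.1863329848004, 201.22480372670478], [0.0, 0.0, 1.0]]
```

```bash
r='[{"tx":-1.4,"ty":4,"tz":-0.4},{"tx":-1.4,"ty":4,"tz":-0.4},{"tx":-1.4,"ty":4,"tz":-0.4},{"tx":-1.4,"ty":4,"tz":-0.4},{"tx":-1.4,"ty":4,"tz":-0.4}]'; python3 -m handwheel '[{"tx":-1.4,"ty":4,"tz":-0.4},{"tx":-1.4,"ty":4,"tz":-0.4},{"tx":-1.4,"ty":4,"tz":-0.4},{"tx":-1.4,"ty":4,"tz":-0.4},{"tx":-1.4,"ty":4,"tz":-0.4}]'
python3 -m handwheel '[{"tx":-1.4,"ty":4,"tz":-0.4},{"tx":-1.4,"ty":4,"tz":-0.4},{"tx":-1.4,"ty":4,"tz":-0.4},{"tx":-1.4,"ty":4,"tz":-0.4},{"tx":-1.4,"ty":4}]'
python3 - <<'E'
from h import *
tool();C=cam("wrist");cv2.imwrite("pics/w1.png",C[0])
E
```

```text
t 0.4 tcp [0.3019 0.6036 0.2312] jaw az 63.43 z [-0. -0. -1.] w 1.002 F [-0.8  0.5  0.4]invalid input
invalid input
```

View pics/w1.png

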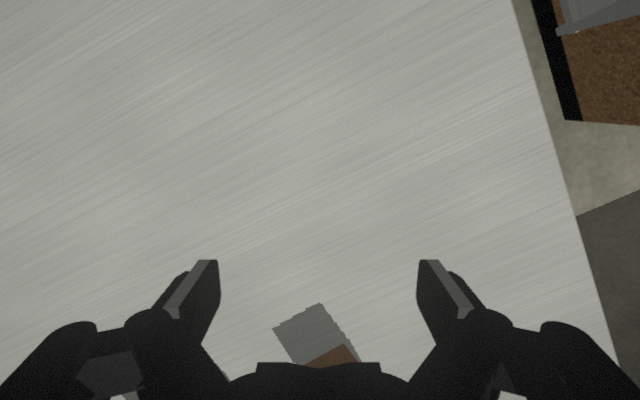

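The move was refused because the rows need every field. The picture shows only counter and the fingers, still at the start pose.

```bash
python3 -m handwheel '[{"grip":8.5,"tx":-1.4,"ty":4,"tz":-0.4,"yaw":0},{"grip":8.5,"tx":-1.4,"ty":4,"tz":-0.4,"yaw":0},{"grip":8.5,"tx":-1.4,"ty":4,"tz":-0.4,"yaw":0},{"grip":8.5,"tx":-1.4,"ty":4,"tz":-0.4,"yaw":0},{"grip":8.5,"tx":-1.4,"ty":4,"tz":-0.4,"yaw":0}]'
python3 -m handwheel '[{"grip":8.5,"tx":-1.4,"ty":4,"tz":-0.4,"yaw":0},{"grip":8.5,"tx":-1.4,"ty":4,"tz":-0.4,"yaw":0},{"grip":8.5,"tx":-1.4,"ty":4,"tz":-0.4,"yaw":0},{"grip":8.5,"tx":-1.4,"ty":4,"tz":0,"yaw":0},{"grip":8.5,"tx":0,"ty":0,"tz":0,"yaw":0}]'
python3 - <<'E'
from h import *
tool();C=cam("wrist");cv2.imwrite("pics/w2.png",C[0])
E
```

```text
t: 0.95
eef_pos: [0.4505, 0.4503, 0.2517]
tool_rot: [-0.0, 0.851, 0.526, 0.0]
contact_force: [0.5, 0.3, 0.2]
gripper_width: 0.996
t: 1.45
eef_pos: [0.5728, 0.3223, 0.2637]
tool_rot: [0.002, 0.854, 0.521, 0.001]
contact_force: [-0.0, -0.6, 0.1]
gripper_width: 0.999
t 1.45 tcp [0.5728 0.3223 0.2637] jaw az 62.81 z [ 0.003 -0.003 -1.   ] w 0.999 F [-0.  -0.6  0.1]
```

View pics/w2.png

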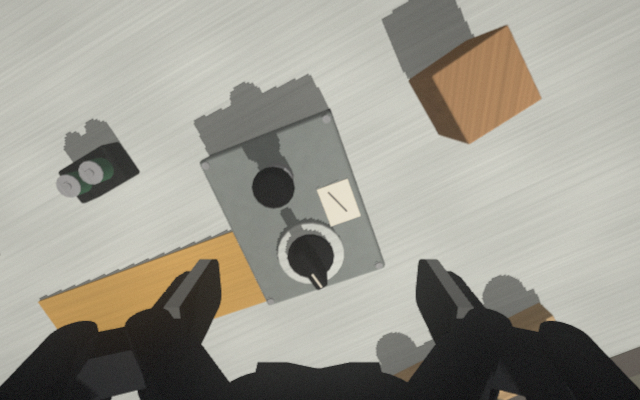

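The wrist view shows the dial at about (311,256) with its white pointer towards (318,280), and the plunger head at (273,187). One stand is at (97,172) and the housing is clear. I'll enlarge the dial to get the bar's direction.

```bash
python3 - <<'E'
from h import *
C=cam("wrist");im=C[0]
for nm,uv,z in(("plunger",(273,187),.111),("dialdisc",(311,256),.075),("ptr",(318,280),.099),("stand1top",(91,172),.056)):print(nm,np.round(ray(C,uv,z),4))
c=im[210:300,260:380].astype(float);c=np.clip(255*(c/255)**.45,0,255).astype(np.uint8)
cv2.imwrite("pics/w2c.png",cv2.resize(c,None,fx=5,fy=5,interpolation=cv2.INTER_CUBIC))
E
```

```text
plunger [[0.5525 0.2876 0.111 ]]
dialdisc [[0.6444 0.2779 0.075 ]]
ptr [[0.6615 0.2777 0.099 ]]
stand1top [[0.4601 0.1106 0.056 ]]
```

View pics/w2c.png

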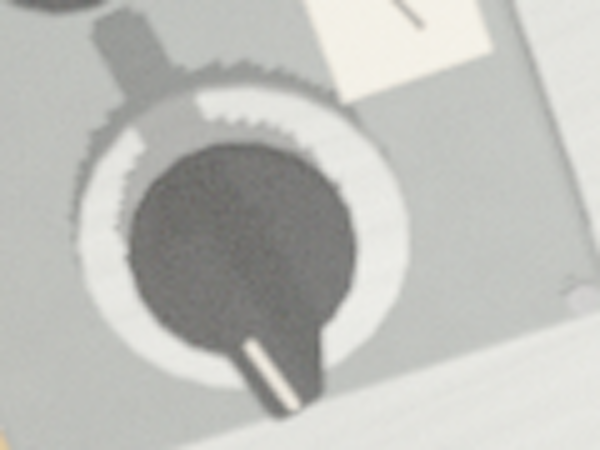

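The enlarged dial shows the white pointer line from (309.6,278.4) to (319,291.4) in full-image pixels, and the disc centred at (308.6,259.6).

```bash
python3 - <<'E'
from h import *
C=cam("wrist")
p=ray(C,[(309.6,278.4),(319,291.4)],.099);d=p[1]-p[0];print(np.round(p,4),np.degrees(np.arctan2(d[1],d[0])))
c=ray(C,(308.8,259.4),.069)[0];print("disc",np.round(c,4)); d=p[1]-c;print(np.hypot(*d[:2]),np.degrees(np.arctan2(d[1],d[0])))
# tester pose from plunger & dial
pl=ray(C,(273,187),.111)[0]
v=(c-pl)[:2];print("len",np.hypot(*v),"tester x az",np.degrees(np.arctan2(v[1],v[0])))
print("label line", np.round(ray(C,[(330,194),(346,211)],.055),3))
print(get_obs()["q"])
E
```

```text
[[0.6538 0.2744 0.099 ]
 [0.6716 0.2762 0.099 ]] 5.72867397916422
disc [0.6474 0.2759 0.069 ]
0.024214196136907375 0.7788356200577591
len 0.09804773103058612 tester x az -8.650669772563798
label line [[0.594 0.328 0.055]
 [0.62  0.336 0.055]]
[-0.71526057  0.42140324  0.12890317  1.57376153 -0.05854119  1.1504033
  0.53345949]
```

```bash
python3 -m handwheel '[{"grip":5,"tx":0,"ty":0,"tz":0,"yaw":8.27},{"grip":5,"tx":0,"ty":0,"tz":0,"yaw":8.27},{"grip":5,"tx":0,"ty":0,"tz":0,"yaw":8.27},{"grip":5,"tx":0,"ty":0,"tz":0,"yaw":8.27},{"grip":5,"tx":0,"ty":0,"tz":0,"yaw":8.27}]' 40
python3 -m handwheel '[{"grip":5,"tx":0,"ty":0,"tz":0,"yaw":8.27},{"grip":5,"tx":0,"ty":0,"tz":0,"yaw":8.27},{"grip":5,"tx":0,"ty":0,"tz":0,"yaw":8.27},{"grip":5,"tx":0,"ty":0,"tz":0,"yaw":8.27},{"grip":5,"tx":0,"ty":0,"tz":0,"yaw":8.27}]' >/dev/null
python3 -m handwheel '[{"grip":5,"tx":0,"ty":0,"tz":0,"yaw":8.27},{"grip":5,"tx":0,"ty":0,"tz":0,"yaw":8.27},{"grip":5,"tx":0,"ty":0,"tz":0,"yaw":8.27},{"grip":5,"tx":0,"ty":0,"tz":0,"yaw":8.27},{"grip":5,"tx":0,"ty":0,"tz":0,"yaw":8.27}]' >/dev/null
python3 -m handwheel '[{"grip":5,"tx":0,"ty":0,"tz":0,"yaw":8.27},{"grip":5,"tx":0,"ty":0,"tz":0,"yaw":8.27},{"grip":5,"tx":0,"ty":0,"tz":0,"yaw":8.27},{"grip":5,"tx":0,"ty":0,"tz":0,"yaw":0}]' >/dev/null
python3 - <<'E'
from h import *
go([.648,.2735,.18],94)
E
```

```text
t: 2.1
eef_pos: [0.5659, 0.3323, 0.2632]
tool_rot: [-0.0, 0.982, 0.19, -0.0]
contact_force: [-0.5, 0.1, 1.1]
gripper_width: 0.584
t 3.5 tcp [0.566  0.3323 0.2628] jaw az -85.3 z [-0.001  0.    -1.   ] w 0.583 F [-0.6 -0.2 -0.5]
shift tx,ty,tz cm [ 6.53 -7.7   8.27]
yaw deg 0.7 q7 -1.8247875642047051
```

```bash
python3 -m handwheel '[{"grip":5,"tx":3.2,"ty":-3.8,"tz":2.5,"yaw":0.7},{"grip":5,"tx":3.3,"ty":-3.9,"tz":2.5,"yaw":0},{"grip":5,"tx":0,"ty":0,"tz":0,"yaw":0},{"grip":5,"tx":0,"ty":0,"tz":0,"yaw":0},{"grip":5,"tx":0,"ty":0,"tz":0,"yaw":0}]'
python3 - <<'E'
from h import *
go([.648,.2735,.18],94)
C=cam("wrist");im=C[0];cv2.imwrite("pics/w3.png",im);np.savez("w3.npz",K=C[1],p=C[2],A=C[3])
c=im[150:400,160:480].astype(float);c=np.clip(255*(c/255)**.5,0,255).astype(np.uint8)
cv2.imwrite("pics/w3c.png",cv2.resize(c,None,fx=2.4,fy=2.4,interpolation=cv2.INTER_CUBIC))
E
```

```text
t: 4.0
eef_pos: [0.6392, 0.2794, 0.219]
tool_rot: [-0.0, 0.732, -0.681, -0.001]
contact_force: [-0.6, 0.3, 0.2]
gripper_width: 0.586
t 4.0 tcp [0.6392 0.2794 0.219 ] jaw az -85.88 z [-0.001  0.001 -1.   ] w 0.586 F [-0.6  0.3  0.2]
shift tx,ty,tz cm [ 0.66 -0.83  3.9 ]
yaw deg 0.12 q7 -1.6805128663428046
```

View pics/w3c.png

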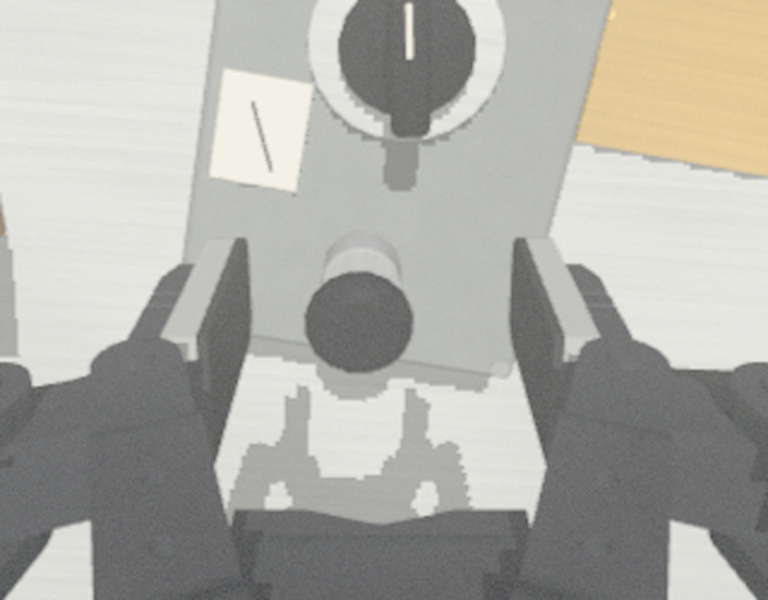

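The dial bar runs straight along the tool's y in the image (column ~330.6). The disc is centred at (329.6,170), the line spans rows 151–174, and the plunger head is at (309.5,284). I'll convert these with the settled pose.

```bash
cat >> h.py <<'E'
def load(f): d=np.load(f);return None,d["K"],d["p"],d["A"]
E
python3 - <<'E'
from h import *
C=load("w3.npz")
p=ray(C,[(330.4,151.3),(330.8,174.2),(330.8,206)],.099);d=p[1]-p[0];print(np.round(p,4),np.degrees(np.arctan2(d[1],d[0])))
c=ray(C,(329.6,170),.069)[0];print("disc",c)
pl=ray(C,(309.5,284),.111)[0];v=(c-pl)[:2];print("plunger",pl,np.hypot(*v),np.degrees(np.arctan2(v[1],v[0])))
a=np.radians(-6.6);Rm=np.array([[np.cos(a),-np.sin(a)],[np.sin(a),np.cos(a)]])
print("origin from dial",c[:2]-Rm@[-.015,.24],"from plunger",pl[:2]-Rm@[-.11,.24])
E
```

```text
[[0.6738 0.2716 0.099 ]
 [0.6557 0.2698 0.099 ]
 [0.6293 0.2676 0.099 ]] -174.28752874270975
disc [0.652982   0.26954189 0.069     ]
plunger [0.56332108 0.28047577 0.111     ] 0.09032513428117468 -6.9527219186506874
origin from dial [0.64029768 0.02940837] from plunger [0.64500717 0.02942322]
```

```bash
python3 -m handwheel '[{"grip":5,"tx":1.07,"ty":-1.31,"tz":2.5,"yaw":-0.9},{"grip":5,"tx":0,"ty":0,"tz":4,"yaw":0},{"grip":5,"tx":0,"ty":0,"tz":4,"yaw":0},{"grip":5,"tx":0,"ty":0,"tz":3.9,"yaw":0},{"grip":5,"tx":0,"ty":0,"tz":0,"yaw":0}]'
python3 -m handwheel '[{"grip":5,"tx":0,"ty":0,"tz":0,"yaw":0},{"grip":0.8,"tx":0,"ty":0,"tz":0,"yaw":0},{"grip":0.8,"tx":0,"ty":0,"tz":0,"yaw":0},{"grip":0.8,"tx":0,"ty":0,"tz":0,"yaw":0},{"grip":0.8,"tx":0,"ty":0,"tz":0,"yaw":0}]' 40
python3 - <<'E'
from h import *
go([.653,.2697,.075],95);print(get_obs()["torque"],get_obs()["q"])
E
```

```text
t: 4.55
eef_pos: [0.6491, 0.2689, 0.0698]
tool_rot: [0.004, 0.737, -0.676, -0.003]
contact_force: [-1.0, 0.3, -1.0]
gripper_width: 0.592
t: 5.05
eef_pos: [0.6552, 0.2707, 0.0779]
tool_rot: [-0.003, 0.737, -0.676, -0.0]
contact_force: [-0.9, 4.2, 5.5]
gripper_width: 0.154
t 5.05 tcp [0.6552 0.2707 0.0779] jaw az -85.13 z [ 0.004  0.005 -1.   ] w 0.154 F [-0.9  4.2  5.5]
shift tx,ty,tz cm [0.08 0.23 0.28]
yaw deg -0.13 q7 -1.5768924296940507
[ 0.75993276  0.16121156 -0.03677824] [-0.85212256  0.75956678  0.5781516   1.61360514 -0.49901596  0.91403973
 -1.57689243]
```

```bash
python3 -m handwheel '[{"grip":0.8,"tx":0,"ty":0,"tz":0,"yaw":-8},{"grip":0.8,"tx":0,"ty":0,"tz":0,"yaw":-8},{"grip":0.8,"tx":0,"ty":0,"tz":0,"yaw":-8},{"grip":0.8,"tx":0,"ty":0,"tz":0,"yaw":-8},{"grip":0.8,"tx":0,"ty":0,"tz":0,"yaw":-8}]'
python3 - <<'E'
from h import *
tool();print(get_obs()["torque"],get_obs()["q"])
E
```

```text
t: 5.55
eef_pos: [0.6548, 0.2719, 0.0779]
tool_rot: [-0.003, 0.925, -0.381, 0.0]
contact_force: [-2.2, 5.7, 4.6]
gripper_width: 0.155
t 5.55 tcp [0.6548 0.2719 0.0779] jaw az -44.78 z [ 0.003  0.006 -1.   ] w 0.155 F [-2.2  5.7  4.6]
[ 1.31857616  0.41236555 -0.0605618 ] [-0.74301765  0.71776187  0.39945939  1.60517597 -0.34290867  0.88273554
 -0.99521027]
```

```bash
python3 -m handwheel '[{"grip":0.8,"tx":0,"ty":0,"tz":0,"yaw":-8},{"grip":0.8,"tx":0,"ty":0,"tz":0,"yaw":-8},{"grip":0.8,"tx":0,"ty":0,"tz":0,"yaw":-8},{"grip":0.8,"tx":0,"ty":0,"tz":0,"yaw":-8},{"grip":0.8,"tx":0,"ty":0,"tz":0,"yaw":-8}]'
python3 - <<'E'
from h import *
tool();print(get_obs()["torque"],get_obs()["q"])
E
python3 -m handwheel '[{"grip":0.8,"tx":0,"ty":0,"tz":0,"yaw":-8},{"grip":0.8,"tx":0,"ty":0,"tz":0,"yaw":-8},{"grip":0.8,"tx":0,"ty":0,"tz":0,"yaw":-8}]'
python3 - <<'E'
from h import *
tool();print(get_obs()["torque"],get_obs()["q"])
E
```

```text
t: 6.05
eef_pos: [0.6536, 0.2726, 0.0778]
tool_rot: [-0.003, 0.999, -0.042, 0.001]
contact_force: [-4.5, 6.6, 5.9]
gripper_width: 0.152
t 6.05 tcp [0.6536 0.2726 0.0778] jaw az -4.76 z [ 0.001  0.006 -1.   ] w 0.152 F [-4.5  6.6  5.9]
[ 1.41226596  1.21099034 -0.03777894] [-0.62782512  0.69235638  0.22036135  1.59673594 -0.19034472  0.86932937
 -0.41702683]
t: 6.35
eef_pos: [0.6528, 0.2725, 0.0778]
tool_rot: [-0.003, 0.986, 0.167, 0.001]
contact_force: [-7.2, 6.4, 7.7]
gripper_width: 0.152
t 6.35 tcp [0.6528 0.2725 0.0778] jaw az 19.25 z [ 0.     0.006 -1.   ] w 0.152 F [-7.2  6.4  7.7]
[ 1.34995199  1.72608165 -0.03587   ] [-0.55723183  0.68425249  0.11354045  1.59168533 -0.10069164  0.86859553
 -0.06821348]
```

```bash
for i in 1; do python3 -m handwheel '[{"grip":0.8,"tx":0,"ty":0,"tz":0,"yaw":-8},{"grip":0.8,"tx":0,"ty":0,"tz":0,"yaw":-8},{"grip":0.8,"tx":0,"ty":0,"tz":0,"yaw":-8}]'; done
python3 - <<'E'
from h import *
tool();print(get_obs()["torque"],get_obs()["q"])
E
python3 -m handwheel '[{"grip":0.8,"tx":0,"ty":0,"tz":0,"yaw":-8},{"grip":0.8,"tx":0,"ty":0,"tz":0,"yaw":-8},{"grip":0.8,"tx":0,"ty":0,"tz":0,"yaw":-8}]'
python3 - <<'E'
from h import *
tool();print(get_obs()["torque"],get_obs()["q"])
E
```

```text
t: 6.65
eef_pos: [0.6521, 0.2722, 0.0778]
tool_rot: [-0.003, 0.93, 0.368, 0.0]
contact_force: [-8.9, 5.6, 8.7]
gripper_width: 0.153
t 6.65 tcp [0.6521 0.2722 0.0778] jaw az 43.24 z [-0.001  0.005 -1.   ] w 0.153 F [-8.9  5.6  8.7]
[ 1.2039228   2.09099536 -0.03773163] [-0.48650071  0.68111445  0.0077591   1.58666687 -0.01284849  0.87253277
  0.28250044]
t: 6.95
eef_pos: [0.6516, 0.2715, 0.0778]
tool_rot: [-0.002, 0.833, 0.554, 0.0]
contact_force: [-11.4, 3.2, 10.7]
gripper_width: 0.156
t 6.95 tcp [0.6516 0.2715 0.0778] jaw az 67.23 z [-0.002  0.004 -1.   ] w 0.156 F [-11.4   3.2  10.7]
[ 0.84587363  2.46252367 -0.03083833] [-0.41617509  0.68283709 -0.09666486  1.58150387  0.07334169  0.88085366
  0.63536103]
```

```bash
python3 -m handwheel '[{"grip":0.8,"tx":-0.1,"ty":-0.2,"tz":-0.1,"yaw":0},{"grip":0.8,"tx":0,"ty":0,"tz":0,"yaw":-8},{"grip":0.8,"tx":0,"ty":0,"tz":0,"yaw":-8},{"grip":0.8,"tx":0,"ty":0,"tz":0,"yaw":-8}]'
python3 - <<'E'
from h import *
tool();print(get_obs()["torque"],get_obs()["q"])
E
python3 -m handwheel '[{"grip":0.8,"tx":0,"ty":0,"tz":0,"yaw":-8},{"grip":0.8,"tx":0,"ty":0,"tz":0,"yaw":-8}]'
python3 - <<'E'
from h import *
tool();print(get_obs()["torque"],get_obs()["q"])
E
```

```text
t: 7.35
eef_pos: [0.6521, 0.2708, 0.0782]
tool_rot: [-0.001, 0.701, 0.713, 0.003]
contact_force: [-3.5, 5.9, 3.1]
gripper_width: 0.154
t 7.35 tcp [0.6521 0.2708 0.0782] jaw az 90.98 z [ 0.003  0.005 -1.   ] w 0.154 F [-3.5  5.9  3.1]
[ 1.44018814  0.81739167 -2.14733565] [-0.34738729  0.68676397 -0.19808818  1.57966355  0.1576471   0.88630897
  0.98695992]
t: 7.55
eef_pos: [0.652, 0.2707, 0.0786]
tool_rot: [-0.003, 0.602, 0.799, 0.004]
contact_force: [-4.9, 8.7, 3.3]
gripper_width: 0.161
t 7.55 tcp [0.652  0.2707 0.0786] jaw az 106.03 z [ 0.     0.009 -1.   ] w 0.161 F [-4.9  8.7  3.3]
[ 1.93508631  1.06301583 -9.02943709] [-0.30115803  0.69316756 -0.26443307  1.57522857  0.20554775  0.89654213
  1.21529447]
```

```bash
python3 -m handwheel '[{"grip":0.8,"tx":0,"ty":0,"tz":0,"yaw":7},{"grip":0.8,"tx":0,"ty":0,"tz":0,"yaw":6.5},{"grip":0.8,"tx":0,"ty":0,"tz":0,"yaw":0},{"grip":0.8,"tx":0,"ty":0,"tz":0,"yaw":0}]'
python3 - <<'E'
from h import *
tool();print(get_obs()["torque"])
E
python3 -m handwheel '[{"grip":5,"tx":0,"ty":0,"tz":0,"yaw":0},{"grip":5,"tx":0,"ty":0,"tz":0,"yaw":0},{"grip":5,"tx":0,"ty":0,"tz":0,"yaw":0},{"grip":5,"tx":0,"ty":0,"tz":-3,"yaw":0},{"grip":8,"tx":0,"ty":0,"tz":-5,"yaw":0}]'
python3 -m handwheel '[{"grip":8,"tx":0,"ty":0,"tz":-3,"yaw":0},{"grip":8,"tx":0,"ty":0,"tz":0,"yaw":0},{"grip":8,"tx":0,"ty":0,"tz":0,"yaw":0},{"grip":8,"tx":0,"ty":0,"tz":0,"yaw":0}]'
python3 - <<'E'
from h import *
tool();C=cam("wrist");im=C[0];np.savez("w4.npz",K=C[1],p=C[2],A=C[3]);cv2.imwrite("pics/w4.png",im)
c=np.clip(255*(im/255.)**.5,0,255).astype(np.uint8);cv2.imwrite("pics/w4c.png",c)
E
```

```text
t: 7.95
eef_pos: [0.652, 0.2708, 0.0782]
tool_rot: [-0.001, 0.689, 0.725, 0.003]
contact_force: [-1.5, 7.4, 2.4]
gripper_width: 0.157
t 7.95 tcp [0.652  0.2708 0.0782] jaw az 92.9 z [ 0.002  0.006 -1.   ] w 0.157 F [-1.5  7.4  2.4]
[ 1.47817545  0.43944197 -2.71676978]
t: 8.45
eef_pos: [0.6493, 0.2654, 0.1529]
tool_rot: [-0.001, 0.687, 0.727, -0.004]
contact_force: [1.1, 1.4, 0.9]
gripper_width: 0.74
t: 8.85
eef_pos: [0.6509, 0.2666, 0.1844]
tool_rot: [-0.0, 0.687, 0.727, -0.001]
contact_force: [-0.3, -0.0, 0.7]
gripper_width: 0.936
t 8.85 tcp [0.6509 0.2666 0.1844] jaw az 93.26 z [-0.002 -0.002 -1.   ] w 0.936 F [-0.3 -0.   0.7]
```

View pics/w4c.png

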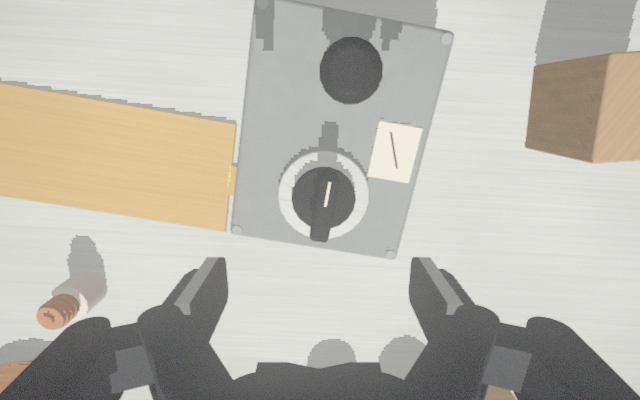

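```bash
python3 -m handwheel '[{"grip":8,"tx":0,"ty":0,"tz":-3.6,"yaw":8.5},{"grip":8,"tx":0,"ty":0,"tz":0,"yaw":8.5},{"grip":8,"tx":0,"ty":0,"tz":0,"yaw":8.5},{"grip":8,"tx":0,"ty":0,"tz":0,"yaw":8.5},{"grip":8,"tx":0,"ty":0,"tz":0,"yaw":8.5}]' >/dev/null
python3 -m handwheel '[{"grip":8,"tx":0,"ty":0,"tz":0,"yaw":8.5},{"grip":8,"tx":0,"ty":0,"tz":0,"yaw":8.5},{"grip":8,"tx":0,"ty":0,"tz":0,"yaw":8.5},{"grip":8,"tx":0,"ty":0,"tz":0,"yaw":8.5},{"grip":8,"tx":0,"ty":0,"tz":0,"yaw":8.5}]'
python3 -m handwheel '[{"grip":8,"tx":-4,"ty":4,"tz":0,"yaw":8.5},{"grip":8,"tx":-4,"ty":4,"tz":0,"yaw":0},{"grip":8,"tx":-4,"ty":4,"tz":0,"yaw":0},{"grip":8,"tx":-3,"ty":4,"tz":0,"yaw":0},{"grip":8,"tx":0,"ty":0,"tz":0,"yaw":0}]'
python3 -m handwheel '[{"grip":8,"tx":0,"ty":0,"tz":0,"yaw":0},{"grip":8,"tx":0,"ty":0,"tz":0,"yaw":0}]' >/dev/null
python3 - <<'E'
from h import *
tool();C=cam("wrist");im=C[0];np.savez("w5.npz",K=C[1],p=C[2],A=C[3]);cv2.imwrite("pics/w5.png",im)
c=np.clip(255*(im/255.)**.5,0,255).astype(np.uint8);cv2.imwrite("pics/w5c.png",c)
D=load("w4.npz");p=ray(D,[(324,206),(329,182)],.099);d=p[1]-p[0];print("bar az",np.degrees(np.arctan2(d[1],d[0])))
print("adapter top",ray(D,(58,311),.061),"plate corners",ray(D,[(236,123),(226,231)],.004).tolist())
E
```

```text
t: 9.9
eef_pos: [0.6509, 0.267, 0.22]
tool_rot: [0.001, 0.998, 0.069, -0.001]
contact_force: [0.2, -0.3, -0.1]
gripper_width: 0.937
t: 10.4
eef_pos: [0.5157, 0.1102, 0.2201]
tool_rot: [0.002, 1.0, -0.006, -0.003]
contact_force: [0.9, -0.9, 0.7]
gripper_width: 0.936
t 10.6 tcp [0.521  0.1181 0.2215] jaw az -0.17 z [-0.  0. -1.] w 0.939 F [-0.4  0.8  0.2]
bar az 172.28816316802508
adapter top [[0.77433662 0.03399767 0.061     ]] plate corners [[0.6010568159170131, 0.1856747311523549, 0.0040000000000000036], [0.7104225581054386, 0.1739050956600128, 0.0040000000000000036]]
```

View pics/w5c.png

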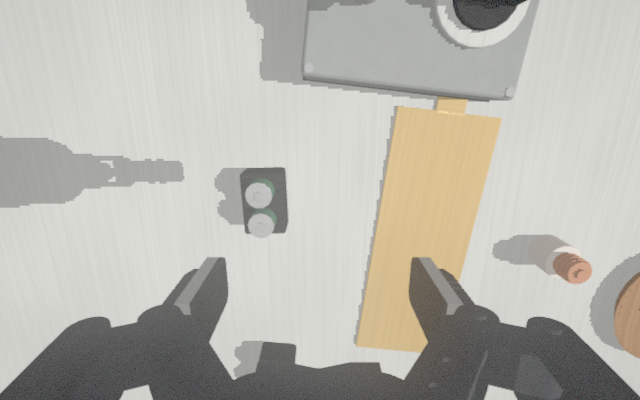

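The picture shows stand B at (265,200) with its cell tops at (259,195) and (262,225). Stand A is partly hidden at (278,358), the plate is clear, and the adapter is well to the right at (570,268). The dial bar now lies along the tester's x axis, as expected at 0 rad.

```bash
python3 - <<'E'
from h import *
D=load("w5.npz");p=ray(D,[(259,195),(262,225)],.056);d=p[1]-p[0];m=p.mean(0);print(np.round(p,4),"mid",m,"sep",np.hypot(*d[:2]),"az",np.degrees(np.arctan2(d[1],d[0])))
im=cv2.imread("pics/w5.png");V=cv2.cvtColor(im,cv2.COLOR_BGR2HSV)[...,2]
print("top block edge", ray(D,[(241,169),(285,168),(287,232)],.034).round(4).tolist())
go([m[0],m[1],.1],0)
E
```

```text
[[0.4637 0.1043 0.056 ]
 [0.465  0.0739 0.056 ]] mid [0.46435476 0.08907731 0.056     ] sep 0.03046558325229152 az -87.5940670747734
top block edge [[0.4432, 0.125, 0.034], [0.487, 0.1259, 0.034], [0.487, 0.0575, 0.034]]
t 10.65 tcp [0.5212 0.1184 0.2215] jaw az -0.14 z [-0.  0. -1.] w 0.933 F [ 1.2 -0.5 -0.3]
shift tx,ty,tz cm [-5.67  2.95 12.15]
yaw deg -0.14 q7 -0.2958369921811621
```

```bash
python3 -m handwheel '[{"grip":8.4,"tx":-2.8,"ty":1.4,"tz":3,"yaw":-1},{"grip":8.4,"tx":-2.8,"ty":1.4,"tz":3,"yaw":0},{"grip":8.4,"tx":0,"ty":0,"tz":3,"yaw":0},{"grip":8.4,"tx":0,"ty":0,"tz":3,"yaw":0},{"grip":8.4,"tx":0,"ty":0,"tz":0,"yaw":0}]'
python3 -m handwheel '[{"grip":8.4,"tx":0,"ty":0,"tz":0,"yaw":0}]'
python3 - <<'E'
from h import *
go([.465,.0905,.003],1)
E
```

```text
t: 11.15
eef_pos: [0.4626, 0.0891, 0.0987]
tool_rot: [0.001, 1.0, 0.008, -0.003]
contact_force: [-0.2, -0.9, 0.2]
gripper_width: 0.989
t: 11.25
eef_pos: [0.4652, 0.0895, 0.1018]
tool_rot: [0.0, 1.0, 0.007, -0.001]
contact_force: [0.9, 0.5, 0.8]
gripper_width: 0.987
t 11.25 tcp [0.4652 0.0895 0.1018] jaw az 0.82 z [-0.001 -0.    -1.   ] w 0.987 F [0.9 0.5 0.8]
shift tx,ty,tz cm [-0.01 -0.1   9.88]
yaw deg -0.18 q7 -0.23691877674350117
```

```bash
python3 -m handwheel '[{"grip":8.4,"tx":0,"ty":-0.1,"tz":4,"yaw":0},{"grip":8.4,"tx":0,"ty":0,"tz":3.5,"yaw":0},{"grip":8.4,"tx":0,"ty":0,"tz":1.5,"yaw":0},{"grip":8.4,"tx":0,"ty":0,"tz":0.8,"yaw":0},{"grip":8.4,"tx":0,"ty":0,"tz":0,"yaw":0}]'
python3 -m handwheel '[{"grip":3.5,"tx":0,"ty":0,"tz":0,"yaw":0},{"grip":3.5,"tx":0,"ty":0,"tz":0,"yaw":0},{"grip":3.5,"tx":0,"ty":0,"tz":0,"yaw":0},{"grip":3.5,"tx":0,"ty":0,"tz":0,"yaw":0},{"grip":3.5,"tx":0,"ty":0,"tz":0,"yaw":0}]' 30
python3 -m handwheel '[{"grip":3.5,"tx":0,"ty":0,"tz":0,"yaw":0},{"grip":3.5,"tx":0,"ty":0,"tz":-2,"yaw":0},{"grip":3.5,"tx":0,"ty":0,"tz":-4,"yaw":0},{"grip":3.5,"tx":0,"ty":0,"tz":-4,"yaw":0},{"grip":3.5,"tx":0,"ty":0,"tz":0,"yaw":0}]'
python3 - <<'E'
from h import *
a=np.radians(-6.4);Rm=np.array([[np.cos(a),-np.sin(a)],[np.sin(a),np.cos(a)]])
for t in([0,-.07],[0,.03]):
    xy=np.array([.640,.030])+Rm@t;print(t,xy.round(4));go([*xy,.1],-6.4)
E
```

```text
t: 11.75
eef_pos: [0.4656, 0.0903, 0.0042]
tool_rot: [-0.0, 1.0, 0.007, 0.0]
contact_force: [-0.2, 0.3, -0.1]
gripper_width: 0.985
t: 12.25
eef_pos: [0.4653, 0.0901, 0.0049]
tool_rot: [-0.0, 1.0, 0.007, 0.001]
contact_force: [-1.2, 0.1, 6.6]
gripper_width: 0.512
t: 12.75
eef_pos: [0.4679, 0.0906, 0.1085]
tool_rot: [-0.002, 1.0, 0.006, 0.004]
contact_force: [1.0, 0.4, -2.0]
gripper_width: 0.508
[0, -0.07] [ 0.6322 -0.0396]
t 12.75 tcp [0.4679 0.0906 0.1085] jaw az 0.74 z [ 0.009  0.003 -1.   ] w 0.508 F [ 1.   0.4 -2. ]
shift tx,ty,tz cm [16.25 13.23  0.95]
yaw deg 7.14 q7 -0.23635552232953058
[0, 0.03] [0.6433 0.0598]
t 12.75 tcp [0.4679 0.0906 0.1085] jaw az 0.74 z [ 0.009  0.003 -1.   ] w 0.508 F [ 1.   0.4 -2. ]
shift tx,ty,tz cm [17.49  3.31  0.99]
yaw deg 7.14 q7 -0.23635552232953058
```

```bash
python3 -m handwheel '[{"grip":3.5,"tx":4.4,"ty":0.3,"tz":0,"yaw":0},{"grip":3.5,"tx":4.4,"ty":0.3,"tz":0,"yaw":0},{"grip":3.5,"tx":4.5,"ty":0.3,"tz":0,"yaw":0},{"grip":3.5,"tx":4.5,"ty":0.4,"tz":0,"yaw":7.1},{"grip":3.5,"tx":0,"ty":0,"tz":0,"yaw":0}]'
python3 -m handwheel '[{"grip":3.5,"tx":0,"ty":0,"tz":0,"yaw":0},{"grip":3.5,"tx":0,"ty":0,"tz":0,"yaw":0},{"grip":3.5,"tx":0,"ty":0,"tz":0,"yaw":0}]'
python3 - <<'E'
from h import *
go([.6455,.0797,.0095],-6.4)
E
```

```text
t: 13.25
eef_pos: [0.6479, 0.0782, 0.103]
tool_rot: [0.0, 0.998, -0.057, 0.002]
contact_force: [-1.6, -0.2, -1.6]
gripper_width: 0.507
t: 13.55
eef_pos: [0.6413, 0.0795, 0.1034]
tool_rot: [-0.0, 0.998, -0.055, -0.001]
contact_force: [0.4, -0.2, -2.5]
gripper_width: 0.512
t 13.55 tcp [0.6413 0.0795 0.1034] jaw az -6.28 z [-0.002  0.    -1.   ] w 0.512 F [ 0.4 -0.2 -2.5]
shift tx,ty,tz cm [ 0.43 -0.07  9.39]
yaw deg 0.12 q7 -0.21540044812654954
```

```bash
python3 -m handwheel '[{"grip":3.5,"tx":0.3,"ty":0,"tz":4,"yaw":0},{"grip":3.5,"tx":0,"ty":0,"tz":3,"yaw":0},{"grip":3.5,"tx":0,"ty":0,"tz":1.3,"yaw":0},{"grip":3.5,"tx":0,"ty":0,"tz":0.7,"yaw":0},{"grip":3.5,"tx":0,"ty":0,"tz":0.4,"yaw":0}]'
python3 -m handwheel '[{"grip":3.5,"tx":0,"ty":0,"tz":0,"yaw":0},{"grip":3.5,"tx":0,"ty":0,"tz":0,"yaw":0}]'
```

```text
t: 14.05
eef_pos: [0.6461, 0.079, 0.0103]
tool_rot: [-0.0, 0.998, -0.055, 0.0]
contact_force: [-0.4, -1.1, -3.2]
gripper_width: 0.508
t: 14.25
eef_pos: [0.6467, 0.079, 0.0111]
tool_rot: [-0.0, 0.998, -0.055, 0.001]
contact_force: [-0.5, 0.1, -2.7]
gripper_width: 0.509
```

```bash
python3 -m handwheel '[{"grip":3.5,"tx":0,"ty":0,"tz":0.15,"yaw":0},{"grip":3.5,"tx":0,"ty":0,"tz":0,"yaw":0},{"grip":3.5,"tx":0,"ty":0,"tz":0,"yaw":0}]'
```

```text
t: 14.55
eef_pos: [0.6463, 0.079, 0.009]
tool_rot: [-0.0, 0.998, -0.055, 0.001]
contact_force: [0.0, 0.1, 0.4]
gripper_width: 0.51
```

Contact: the weight has come off the gripper. Next I release and rise.

```bash
python3 -m handwheel '[{"grip":8.4,"tx":0,"ty":0,"tz":0,"yaw":0},{"grip":8.4,"tx":0,"ty":0,"tz":0,"yaw":0},{"grip":8.4,"tx":0,"ty":0,"tz":0,"yaw":0},{"grip":8.4,"tx":0,"ty":0,"tz":-2,"yaw":0},{"grip":8.4,"tx":0,"ty":0,"tz":-4,"yaw":0}]'
python3 -m handwheel '[{"grip":8.4,"tx":-2,"ty":2,"tz":-5,"yaw":0},{"grip":8.4,"tx":-4,"ty":3,"tz":-5,"yaw":0},{"grip":8.4,"tx":-4,"ty":3,"tz":-3,"yaw":0},{"grip":8.4,"tx":-4,"ty":2,"tz":0,"yaw":-6.4},{"grip":8.4,"tx":0,"ty":0,"tz":0,"yaw":0}]'
python3 -m handwheel '[{"grip":8.4,"tx":0,"ty":0,"tz":0,"yaw":0},{"grip":8.4,"tx":0,"ty":0,"tz":0,"yaw":0},{"grip":8.4,"tx":0,"ty":0,"tz":0,"yaw":0}]'
python3 - <<'E'
from h import *
tool();C=cam("wrist");im=C[0];np.savez("w6.npz",K=C[1],p=C[2],A=C[3])
c=np.clip(255*(im/255.)**.5,0,255).astype(np.uint8);cv2.imwrite("pics/w6c.png",c)
E
```

```text
t: 15.05
eef_pos: [0.6432, 0.0786, 0.0659]
tool_rot: [0.001, 0.998, -0.055, -0.003]
contact_force: [0.4, -0.6, 0.3]
gripper_width: 0.985
t: 15.55
eef_pos: [0.5114, 0.0051, 0.173]
tool_rot: [0.0, 1.0, -0.0, -0.002]
contact_force: [0.3, 0.2, -0.1]
gripper_width: 0.986
t: 15.85
eef_pos: [0.5183, 0.009, 0.1728]
tool_rot: [0.0, 1.0, 0.001, 0.0]
contact_force: [-0.3, 0.0, -0.3]
gripper_width: 0.988
t 15.85 tcp [0.5183 0.009  0.1728] jaw az 0.1 z [ 0. -0. -1.] w 0.988 F [-0.3  0.  -0.3]
```

View pics/w6c.png

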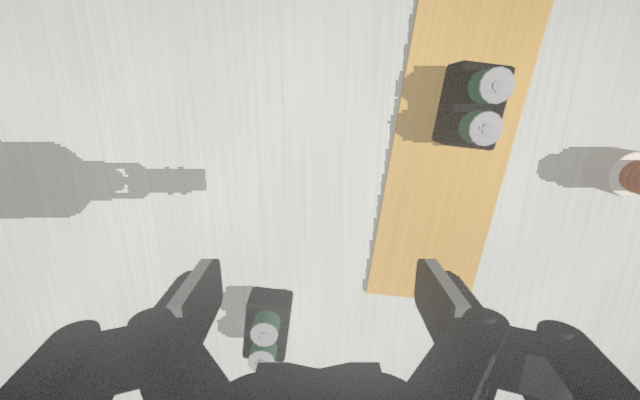

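Stand B is upright on the plate at (475,105). Stand A's block has top corners at (248,288), (293,291) and (287,360), with its near cell top at (264,335). It's at a slight angle.

```bash
python3 - <<'E'
from h import *
D=load("w6.npz");p=ray(D,[(248,288),(293,291),(287,360)],.034);print(p.round(4).tolist())
d=p[1]-p[2];print("w",np.hypot(*(p[1]-p[0])[:2]),"l",np.hypot(*d[:2]),"az long",np.degrees(np.arctan2(d[1],d[0])));m=(p[0]+p[2])/2;print("mid",m)
print("cell",ray(D,[(264,335),(262,361)],.056).round(4).tolist())
q=ray(D,[(496,86),(486,128)],.056);print("B",q.mean(0).round(4)); print("plate -y corners",ray(D,[(368,292),(471,300)],.004).round(4).tolist())
go([m[0],m[1],.103],np.degrees(np.arctan2(d[1],d[0]))+90)
E
```

```text
[[0.4511, -0.089, 0.034], [0.4936, -0.0922, 0.034], [0.4859, -0.1721, 0.034]]
w 0.04263802144456183 l 0.08026504584008855 az long 84.48213429324787
mid [ 0.46849074 -0.13057776  0.034     ]
cell [[0.468, -0.1243, 0.056], [0.4648, -0.1534, 0.056]]
B [0.6453 0.0764 0.056 ]
plate -y corners [[0.57, -0.112, 0.004], [0.6797, -0.1215, 0.004]]
t 15.9 tcp [0.5182 0.0089 0.1727] jaw az 0.1 z [ 0. -0. -1.] w 0.984 F [0.  0.2 0.5]
shift tx,ty,tz cm [-5.   13.94  6.97]
yaw deg 5.62 q7 -0.06364523640795684
```

```bash
python3 -m handwheel '[{"grip":8.4,"tx":-1.3,"ty":3.7,"tz":2,"yaw":0},{"grip":8.4,"tx":-1.3,"ty":3.7,"tz":2,"yaw":0},{"grip":8.4,"tx":-1.3,"ty":3.7,"tz":2,"yaw":0},{"grip":8.4,"tx":-1.3,"ty":3.7,"tz":1,"yaw":6},{"grip":8.4,"tx":0,"ty":0,"tz":0,"yaw":0}]'
python3 -m handwheel '[{"grip":8.4,"tx":0,"ty":0,"tz":0,"yaw":0},{"grip":8.4,"tx":0,"ty":0,"tz":0,"yaw":0},{"grip":8.4,"tx":0,"ty":0,"tz":0,"yaw":0}]'
python3 - <<'E'
from h import *
go([.4665,-.1385,.0045],-6)
C=cam("wrist");im=C[0];np.savez("w7.npz",K=C[1],p=C[2],A=C[3])
c=np.clip(255*(im/255.)**.5,0,255).astype(np.uint8);cv2.imwrite("pics/w7c.png",c)
E
```

```text
t: 16.4
eef_pos: [0.4625, -0.1449, 0.1013]
tool_rot: [0.001, 0.998, -0.057, -0.002]
contact_force: [0.1, 0.2, 0.2]
gripper_width: 0.983
t: 16.7
eef_pos: [0.4666, -0.1384, 0.1032]
tool_rot: [-0.0, 0.999, -0.05, 0.0]
contact_force: [0.3, 0.4, -0.1]
gripper_width: 0.983
t 16.7 tcp [ 0.4666 -0.1384  0.1032] jaw az -5.76 z [ 0.001  0.    -1.   ] w 0.983 F [ 0.3  0.4 -0.1]
shift tx,ty,tz cm [-0.01  0.02  9.87]
yaw deg 0.24 q7 0.1966412910506707
```

View pics/w7c.png

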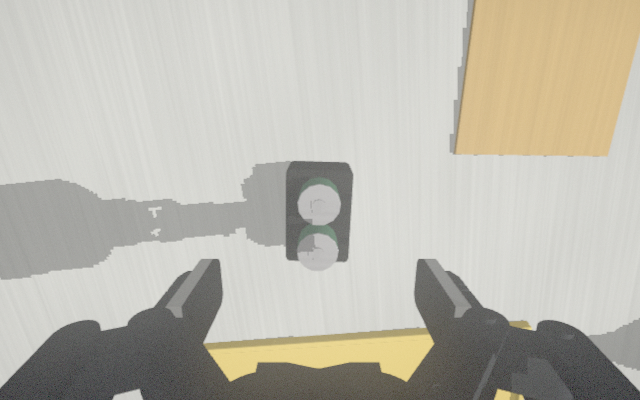

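Stand A is centred between the fingers with its cell tops at (319,205) and (318,252), aligned with the tool. I'll check the midpoint, then grasp.

```bash
python3 - <<'E'
from h import *
D=load("w7.npz");print(ray(D,[(319,205),(318,252)],.056).round(4).tolist())
E
python3 -m handwheel '[{"grip":8.4,"tx":0,"ty":0,"tz":4,"yaw":0},{"grip":8.4,"tx":0,"ty":0,"tz":3.5,"yaw":0},{"grip":8.4,"tx":0,"ty":0,"tz":1.5,"yaw":0},{"grip":8.4,"tx":0,"ty":0,"tz":0.8,"yaw":0},{"grip":8.4,"tx":0,"ty":0,"tz":0,"yaw":0}]'
```

```text
[[0.4674, -0.1252, 0.056], [0.4638, -0.1553, 0.056]]
t: 17.25
eef_pos: [0.4654, -0.1391, 0.0044]
tool_rot: [-0.0, 0.999, -0.051, -0.001]
contact_force: [-0.1, -0.1, -0.0]
gripper_width: 0.983
```

```bash
python3 -m handwheel '[{"grip":3.5,"tx":0,"ty":0,"tz":0,"yaw":0},{"grip":3.5,"tx":0,"ty":0,"tz":0,"yaw":0},{"grip":3.5,"tx":0,"ty":0,"tz":0,"yaw":0},{"grip":3.5,"tx":0,"ty":0,"tz":0,"yaw":0},{"grip":3.5,"tx":0,"ty":0,"tz":0,"yaw":0}]' 30
python3 -m handwheel '[{"grip":3.5,"tx":0,"ty":0,"tz":-2,"yaw":0},{"grip":3.5,"tx":0,"ty":0,"tz":-4,"yaw":0},{"grip":3.5,"tx":0,"ty":0,"tz":-4,"yaw":0},{"grip":3.5,"tx":0,"ty":0,"tz":0,"yaw":0},{"grip":3.5,"tx":0,"ty":0,"tz":0,"yaw":0}]'
python3 - <<'E'
from h import *
go([.6333,-.0296,.103],-6.4)
E
```

```text
t: 17.75
eef_pos: [0.4663, -0.1399, 0.006]
tool_rot: [-0.0, 0.999, -0.052, 0.001]
contact_force: [-0.9, -0.1, 5.7]
gripper_width: 0.509
t: 18.25
eef_pos: [0.4658, -0.1396, 0.1057]
tool_rot: [-0.0, 0.999, -0.052, 0.001]
contact_force: [-0.2, 0.5, -3.5]
gripper_width: 0.511
t 18.25 tcp [ 0.4658 -0.1396  0.1057] jaw az -5.92 z [ 0.002  0.    -1.   ] w 0.511 F [-0.2  0.5 -3.5]
shift tx,ty,tz cm [ 15.53 -12.67   0.31]
yaw deg 0.48 q7 0.20117742751448112
```

```bash
python3 -m handwheel '[{"grip":3.5,"tx":3.1,"ty":-2.5,"tz":0,"yaw":0.5},{"grip":3.5,"tx":3.1,"ty":-2.5,"tz":0,"yaw":0},{"grip":3.5,"tx":3.1,"ty":-2.5,"tz":0,"yaw":0},{"grip":3.5,"tx":3.1,"ty":-2.6,"tz":0,"yaw":0},{"grip":3.5,"tx":3.1,"ty":-2.6,"tz":0,"yaw":0}]'
python3 -m handwheel '[{"grip":3.5,"tx":0,"ty":0,"tz":0,"yaw":0},{"grip":3.5,"tx":0,"ty":0,"tz":0,"yaw":0},{"grip":3.5,"tx":0,"ty":0,"tz":0,"yaw":0},{"grip":3.5,"tx":0,"ty":0,"tz":0,"yaw":0}]'
python3 - <<'E'
from h import *
go([.6333,-.0296,.0105],-6.4)
E
```

```text
t: 18.75
eef_pos: [0.6331, -0.0296, 0.1025]
tool_rot: [0.0, 0.998, -0.056, -0.002]
contact_force: [1.6, -0.8, -2.1]
gripper_width: 0.507
t: 19.15
eef_pos: [0.632, -0.032, 0.1041]
tool_rot: [0.0, 0.998, -0.057, -0.001]
contact_force: [0.8, 0.0, -2.7]
gripper_width: 0.51
t 19.15 tcp [ 0.632  -0.032   0.1041] jaw az -6.54 z [-0.002 -0.001 -1.   ] w 0.51 F [ 0.8  0.  -2.7]
shift tx,ty,tz cm [ 0.13 -0.26  9.36]
yaw deg -0.14 q7 -0.014711456269625249
```

```bash
python3 -m handwheel '[{"grip":3.5,"tx":0.1,"ty":-0.2,"tz":4,"yaw":0},{"grip":3.5,"tx":0,"ty":0,"tz":3,"yaw":0},{"grip":3.5,"tx":0,"ty":0,"tz":1.3,"yaw":0},{"grip":3.5,"tx":0,"ty":0,"tz":0.7,"yaw":0},{"grip":3.5,"tx":0,"ty":0,"tz":0.4,"yaw":0}]'
python3 -m handwheel '[{"grip":3.5,"tx":0,"ty":0,"tz":0.1,"yaw":0},{"grip":3.5,"tx":0,"ty":0,"tz":0,"yaw":0},{"grip":3.5,"tx":0,"ty":0,"tz":0,"yaw":0}]'
```

```text
t: 19.65
eef_pos: [0.635, -0.0293, 0.0112]
tool_rot: [0.0, 0.998, -0.056, 0.0]
contact_force: [0.6, 0.3, -2.9]
gripper_width: 0.515
t: 19.95
eef_pos: [0.6354, -0.0288, 0.011]
tool_rot: [-0.0, 0.998, -0.056, 0.001]
contact_force: [0.3, -0.2, -3.6]
gripper_width: 0.51
```

```bash
python3 -m handwheel '[{"grip":3.5,"tx":0,"ty":0,"tz":0.1,"yaw":0},{"grip":3.5,"tx":0,"ty":0,"tz":0,"yaw":0},{"grip":3.5,"tx":0,"ty":0,"tz":0,"yaw":0}]'
```

```text
t: 20.25
eef_pos: [0.6354, -0.0287, 0.0101]
tool_rot: [-0.0, 0.998, -0.056, 0.001]
contact_force: [-2.3, 0.2, 6.3]
gripper_width: 0.511
```

```bash
python3 -m handwheel '[{"grip":8.4,"tx":0,"ty":0,"tz":0,"yaw":0},{"grip":8.4,"tx":0,"ty":0,"tz":0,"yaw":0},{"grip":8.4,"tx":0,"ty":0,"tz":0,"yaw":0},{"grip":8.4,"tx":0,"ty":0,"tz":-2,"yaw":0},{"grip":8.4,"tx":0,"ty":0,"tz":-4,"yaw":0}]'
python3 -m handwheel '[{"grip":8.4,"tx":0,"ty":0,"tz":-5,"yaw":0},{"grip":8.4,"tx":-2,"ty":-4,"tz":-5,"yaw":0},{"grip":0,"tx":-2,"ty":-4.5,"tz":0,"yaw":0},{"grip":0,"tx":-2,"ty":-4.5,"tz":0,"yaw":0},{"grip":0,"tx":-1,"ty":-4.5,"tz":0,"yaw":0}]'
python3 -m handwheel '[{"grip":0,"tx":0,"ty":0,"tz":0,"yaw":0},{"grip":0,"tx":0,"ty":0,"tz":0,"yaw":0},{"grip":0,"tx":0,"ty":0,"tz":0,"yaw":0},{"grip":0,"tx":0,"ty":0,"tz":0,"yaw":0}]'
python3 - <<'E'
from h import *
tool();C=cam("wrist");im=C[0];np.savez("w8.npz",K=C[1],p=C[2],A=C[3])
c=np.clip(255*(im/255.)**.5,0,255).astype(np.uint8)
t=cam("top")[0][130:260,180:500];t=np.clip(255*(t/255.)**.5,0,255).astype(np.uint8)
cv2.imwrite("pics/w8c.png",np.vstack([c,cv2.resize(t,(640,260))])[:600])
E
```

```text
t: 20.75
eef_pos: [0.6321, -0.0286, 0.0665]
tool_rot: [0.0, 0.998, -0.056, -0.003]
contact_force: [-0.3, 0.6, 0.5]
gripper_width: 0.986
t: 21.25
eef_pos: [0.5872, 0.144, 0.1567]
tool_rot: [-0.0, 0.998, -0.056, -0.0]
contact_force: [0.5, 0.3, -0.2]
gripper_width: 0.497
t: 21.65
eef_pos: [0.5891, 0.1402, 0.1562]
tool_rot: [0.0, 0.998, -0.058, 0.0]
contact_force: [-0.3, -0.3, -0.1]
gripper_width: 0.003
t 21.65 tcp [0.5891 0.1402 0.1562] jaw az -6.6 z [ 0.    -0.001 -1.   ] w 0.003 F [-0.3 -0.3 -0.1]
```

View pics/w8c.png

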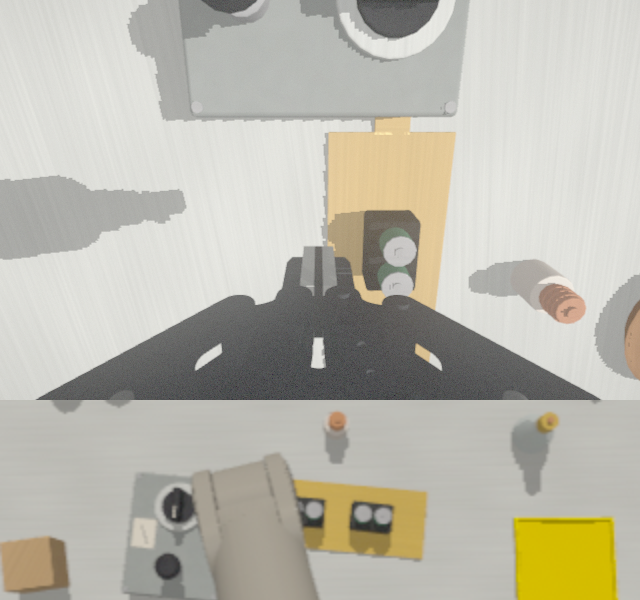

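Both stands are upright on the plate (lower half: top view, (312,512) and (372,517)). The dial bar still lies along the tester's x, and the adapter and bulb are in place. Next is the plunger.

```bash
python3 -m handwheel '[{"grip":0,"tx":-1.1,"ty":-3.4,"tz":0,"yaw":0},{"grip":0,"tx":-1.1,"ty":-3.4,"tz":0,"yaw":0},{"grip":0,"tx":-1.1,"ty":-3.4,"tz":0,"yaw":0},{"grip":0,"tx":-1.1,"ty":-3.4,"tz":0,"yaw":0},{"grip":0,"tx":0,"ty":0,"tz":0,"yaw":0}]'
python3 -m handwheel '[{"grip":0,"tx":0,"ty":0,"tz":0,"yaw":0},{"grip":0,"tx":0,"ty":0,"tz":0,"yaw":0},{"grip":0,"tx":0,"ty":0,"tz":0,"yaw":0}]'
python3 - <<'E'
from h import *
go([.560,.2806,.113])
E
```

```text
t: 22.25
eef_pos: [0.5582, 0.2888, 0.156]
tool_rot: [-0.002, 0.999, -0.052, -0.001]
contact_force: [-1.4, 0.2, -0.1]
gripper_width: -0.001
t: 22.55
eef_pos: [0.5609, 0.2804, 0.1563]
tool_rot: [0.0, 0.998, -0.058, 0.0]
contact_force: [1.1, -0.9, -0.2]
gripper_width: 0.0
t 22.55 tcp [0.5609 0.2804 0.1563] jaw az -6.6 z [ 0.    -0.001 -1.   ] w 0.0 F [ 1.1 -0.9 -0.2]
shift tx,ty,tz cm [-0.09 -0.01  4.33]
```

```bash
python3 -m handwheel '[{"grip":0,"tx":0,"ty":0,"tz":2.5,"yaw":0},{"grip":0,"tx":0,"ty":0,"tz":1.5,"yaw":0},{"grip":0,"tx":0,"ty":0,"tz":0.7,"yaw":0},{"grip":0,"tx":0,"ty":0,"tz":0.7,"yaw":0},{"grip":0,"tx":0,"ty":0,"tz":0,"yaw":0}]'
python3 -m handwheel '[{"grip":0,"tx":0,"ty":0,"tz":0.5,"yaw":0},{"grip":0,"tx":0,"ty":0,"tz":0.4,"yaw":0},{"grip":0,"tx":0,"ty":0,"tz":0,"yaw":0},{"grip":0,"tx":0,"ty":0,"tz":0,"yaw":0}]'
```

```text
t: 23.05
eef_pos: [0.5601, 0.2814, 0.1019]
tool_rot: [0.001, 0.998, -0.056, -0.0]
contact_force: [-2.3, -3.2, 5.6]
gripper_width: 0.001
t: 23.45
eef_pos: [0.5608, 0.282, 0.0945]
tool_rot: [-0.0, 0.998, -0.056, 0.0]
contact_force: [-2.5, -3.2, 7.4]
gripper_width: 0.001
```

```bash
python3 -m handwheel '[{"grip":0,"tx":0,"ty":0,"tz":0.2,"yaw":0},{"grip":0,"tx":0,"ty":0,"tz":0.2,"yaw":0},{"grip":0,"tx":0,"ty":0,"tz":0,"yaw":0},{"grip":0,"tx":0,"ty":0,"tz":0,"yaw":0}]'
```

```text
t: 23.85
eef_pos: [0.5609, 0.2821, 0.0926]
tool_rot: [-0.0, 0.998, -0.056, 0.001]
contact_force: [-7.6, -5.0, 23.4]
gripper_width: 0.001
```

```bash
python3 -m handwheel '[{"grip":0,"tx":0,"ty":0,"tz":0,"yaw":0},{"grip":0,"tx":0,"ty":0,"tz":0,"yaw":0},{"grip":0,"tx":0,"ty":0,"tz":0,"yaw":0},{"grip":0,"tx":0,"ty":0,"tz":0,"yaw":0},{"grip":0,"tx":0,"ty":0,"tz":0,"yaw":0}]'
python3 -m handwheel '[{"grip":0,"tx":0,"ty":0,"tz":0,"yaw":0},{"grip":0,"tx":0,"ty":0,"tz":0,"yaw":0},{"grip":0,"tx":0,"ty":0,"tz":0,"yaw":0},{"grip":0,"tx":0,"ty":0,"tz":0,"yaw":0},{"grip":0,"tx":0,"ty":0,"tz":0,"yaw":0}]'
python3 - <<'E'
from h import *
tool();t=cam("top")[0][130:260,180:500];t=np.clip(255*(t/255.)**.5,0,255).astype(np.uint8);s=cam("scene")[0][90:290,140:500];s=np.clip(255*(s/255.)**.6,0,255).astype(np.uint8)
cv2.imwrite("pics/p1.png",np.vstack([cv2.resize(t,(640,260)),cv2.resize(s,(640,338))]))
E
```

```text
t: 24.35
eef_pos: [0.561, 0.2821, 0.0926]
tool_rot: [-0.001, 0.998, -0.057, 0.001]
contact_force: [-7.7, -5.3, 22.8]
gripper_width: -0.002
t: 24.85
eef_pos: [0.561, 0.2821, 0.0926]
tool_rot: [-0.001, 0.998, -0.057, 0.001]
contact_force: [-8.1, -4.7, 22.2]
gripper_width: 0.002
t 24.85 tcp [0.561  0.2821 0.0926] jaw az -6.48 z [ 0.001  0.001 -1.   ] w 0.002 F [-8.1 -4.7 22.2]
```

View pics/p1.png

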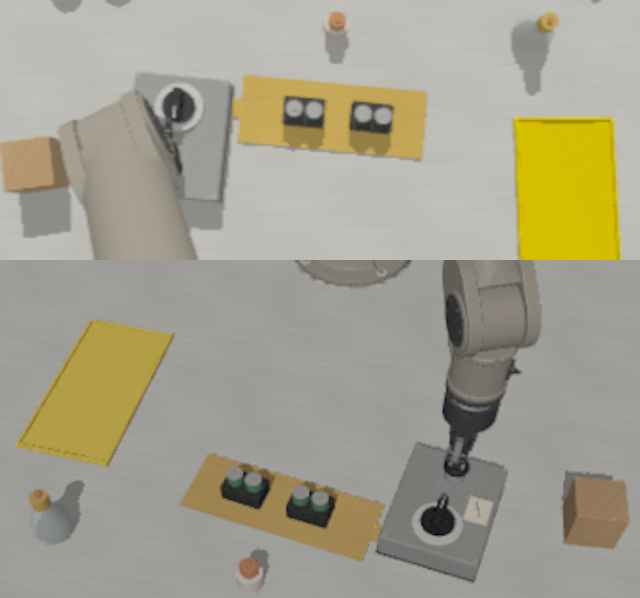

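While the plunger is at its stop, both views show the two stands upright and wholly on the plate. The dial is unmoved and the bystanders are in place. Next I rise and fetch stand B.

```bash
python3 -m handwheel '[{"grip":0,"tx":0,"ty":0,"tz":-1,"yaw":0},{"grip":0,"tx":0,"ty":0,"tz":-2,"yaw":0},{"grip":0,"tx":0,"ty":0,"tz":-4,"yaw":0},{"grip":8.4,"tx":2.1,"ty":3.8,"tz":0,"yaw":0},{"grip":8.4,"tx":2.1,"ty":3.8,"tz":0,"yaw":0}]'
python3 -m handwheel '[{"grip":8.4,"tx":2.1,"ty":3.8,"tz":0,"yaw":0},{"grip":8.4,"tx":2.2,"ty":3.8,"tz":0,"yaw":0},{"grip":8.4,"tx":2.2,"ty":4,"tz":0,"yaw":0},{"grip":8.4,"tx":0,"ty":0,"tz":0,"yaw":0},{"grip":8.4,"tx":0,"ty":0,"tz":0,"yaw":0}]'
python3 -m handwheel '[{"grip":8.4,"tx":0,"ty":0,"tz":2.5,"yaw":0},{"grip":8.4,"tx":0,"ty":0,"tz":2.5,"yaw":0},{"grip":8.4,"tx":0,"ty":0,"tz":0,"yaw":0},{"grip":8.4,"tx":0,"ty":0,"tz":0,"yaw":0}]'
python3 - <<'E'
from h import *
C=cam("wrist");im=C[0];np.savez("w9.npz",K=C[1],p=C[2],A=C[3])
for X in([.6455,.0785,.060],[.6353,-.029,.060]):print(proj(C,X).round(0))
c=np.clip(255*(im/255.)**.5,0,255).astype(np.uint8);cv2.imwrite("pics/w9c.png",c)
go([.6463,.0788,.0095],-6.4)
E
```

```text
t: 25.45
eef_pos: [0.5947, 0.204, 0.1615]
tool_rot: [-0.002, 0.999, -0.054, 0.002]
contact_force: [1.2, -0.6, -0.3]
gripper_width: 0.326
t: 25.95
eef_pos: [0.6458, 0.078, 0.1597]
tool_rot: [-0.0, 0.998, -0.058, 0.001]
contact_force: [-1.1, 0.5, -0.3]
gripper_width: 0.982
t: 26.35
eef_pos: [0.6448, 0.0812, 0.1095]
tool_rot: [-0.0, 0.998, -0.055, -0.0]
contact_force: [0.3, -0.4, 0.4]
gripper_width: 0.984
[322. 229.]
[324. 372.]
t 26.4 tcp [0.6456 0.0809 0.1103] jaw az -6.35 z [ 0.001  0.001 -1.   ] w 0.983 F [ 0.8  1.2 -0.5]
shift tx,ty,tz cm [ 0.08  0.21 10.08]
yaw deg 0.05 q7 -0.1926665950090102
```

View pics/w9c.png

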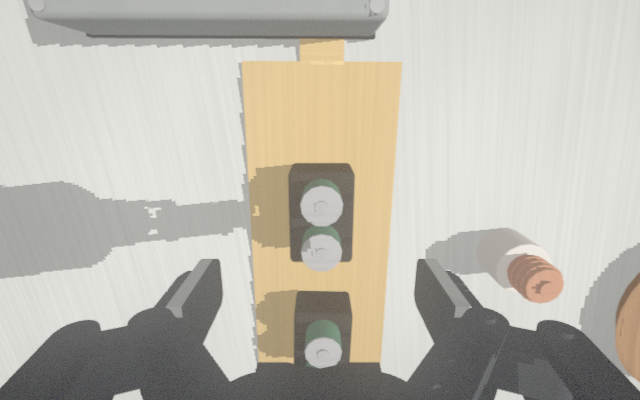

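Stand B is exactly where predicted, with cell tops at (322,206) and (322,250), and stand A sits behind it at (323,350). Grasp.

```bash
python3 -m handwheel '[{"grip":8.4,"tx":0.1,"ty":0.2,"tz":4,"yaw":0},{"grip":8.4,"tx":0,"ty":0,"tz":3.7,"yaw":0},{"grip":8.4,"tx":0,"ty":0,"tz":1.5,"yaw":0},{"grip":8.4,"tx":0,"ty":0,"tz":0.8,"yaw":0},{"grip":8.4,"tx":0,"ty":0,"tz":0,"yaw":0}]'
python3 -m handwheel '[{"grip":3.5,"tx":0,"ty":0,"tz":0,"yaw":0},{"grip":3.5,"tx":0,"ty":0,"tz":0,"yaw":0},{"grip":3.5,"tx":0,"ty":0,"tz":0,"yaw":0},{"grip":3.5,"tx":0,"ty":0,"tz":0,"yaw":0},{"grip":3.5,"tx":0,"ty":0,"tz":0,"yaw":0}]' 30
python3 -m handwheel '[{"grip":3.5,"tx":0,"ty":0,"tz":-2,"yaw":0},{"grip":3.5,"tx":0,"ty":0,"tz":-4,"yaw":0},{"grip":3.5,"tx":0,"ty":0,"tz":-5,"yaw":0},{"grip":3.5,"tx":0,"ty":0,"tz":0,"yaw":0},{"grip":3.5,"tx":0,"ty":0,"tz":0,"yaw":0}]'
python3 - <<'E'
from h import *
C=cam("top");hsv=cv2.cvtColor(C[0],cv2.COLOR_BGR2HSV);H,S,V=[hsv[...,i].astype(int) for i in range(3)]
b=max(blobs((H>=23)&(H<35)&(S>200)&(V>120),500),key=lambda b:b[1])[0];r=rect(C,b,.009);print(r,b.sum())
for y in(-.40,-.265):go([.476,y,.12],0)
E
```

```text
t: 26.9
eef_pos: [0.6462, 0.0777, 0.0096]
tool_rot: [-0.0, 0.998, -0.056, 0.0]
contact_force: [-0.3, -0.1, 1.2]
gripper_width: 0.983
t: 27.4
eef_pos: [0.6467, 0.0777, 0.0107]
tool_rot: [-0.0, 0.998, -0.056, 0.001]
contact_force: [-0.9, 0.2, 7.5]
gripper_width: 0.509
t: 27.9
eef_pos: [0.6463, 0.0776, 0.1204]
tool_rot: [-0.0, 0.998, -0.056, 0.001]
contact_force: [-1.3, 1.0, -3.2]
gripper_width: 0.512
((473.46173095703125, -337.97705078125), (159.01123046875, 306.3667297363281), 88.95864868164062) 4825
t 27.95 tcp [0.645  0.0775 0.1187] jaw az -6.43 z [-0.001  0.    -1.   ] w 0.51 F [-1.2 -0.9 -2.6]
shift tx,ty,tz cm [-11.45  49.34  -0.12]
yaw deg -6.43 q7 -0.19007322081361755
t 27.95 tcp [0.645  0.0775 0.1187] jaw az -6.43 z [-0.001  0.    -1.   ] w 0.51 F [-1.2 -0.9 -2.6]
shift tx,ty,tz cm [-12.96  35.93  -0.12]
yaw deg -6.43 q7 -0.19007322081361755
```

```bash
python3 -m handwheel '[{"grip":3.5,"tx":-1,"ty":4.4,"tz":0,"yaw":0},{"grip":3.5,"tx":-1,"ty":4.5,"tz":0,"yaw":0},{"grip":3.5,"tx":-1,"ty":4.5,"tz":0,"yaw":0},{"grip":3.5,"tx":-1,"ty":4.5,"tz":0,"yaw":0},{"grip":3.5,"tx":-1,"ty":4.5,"tz":0,"yaw":0}]'
python3 -m handwheel '[{"grip":3.5,"tx":-1,"ty":4.5,"tz":0,"yaw":0},{"grip":3.5,"tx":-1,"ty":4.5,"tz":0,"yaw":0},{"grip":3.5,"tx":-1,"ty":4.5,"tz":0,"yaw":0},{"grip":3.5,"tx":-1,"ty":4.5,"tz":0,"yaw":0},{"grip":3.5,"tx":-1.2,"ty":4.5,"tz":0,"yaw":0}]'
python3 -m handwheel '[{"grip":3.5,"tx":-1.2,"ty":4.4,"tz":0,"yaw":-6.4},{"grip":3.5,"tx":0,"ty":0,"tz":0,"yaw":0},{"grip":3.5,"tx":0,"ty":0,"tz":0,"yaw":0},{"grip":3.5,"tx":0,"ty":0,"tz":0,"yaw":0},{"grip":3.5,"tx":0,"ty":0,"tz":0,"yaw":0}]'
python3 - <<'E'
from h import *
go([.475,-.40,.0105],0)
E
```

```text
t: 28.45
eef_pos: [0.5685, -0.1407, 0.117]
tool_rot: [-0.0, 0.998, -0.056, -0.002]
contact_force: [1.4, -0.0, -3.3]
gripper_width: 0.509
t: 28.95
eef_pos: [0.4922, -0.3578, 0.117]
tool_rot: [-0.001, 0.998, -0.056, -0.002]
contact_force: [0.7, -0.2, -2.8]
gripper_width: 0.508
t: 29.45
eef_pos: [0.4779, -0.3975, 0.1182]
tool_rot: [-0.001, 1.0, 0.001, -0.001]
contact_force: [-0.1, 0.1, -2.0]
gripper_width: 0.506
t 29.45 tcp [ 0.4779 -0.3975  0.1182] jaw az 0.11 z [-0.001  0.002 -1.   ] w 0.506 F [-0.1  0.1 -2. ]
shift tx,ty,tz cm [-0.28  0.27 10.77]
yaw deg 0.11 q7 0.7474032234589302
```

```bash
python3 -m handwheel '[{"grip":3.5,"tx":-0.2,"ty":0.2,"tz":4,"yaw":0},{"grip":3.5,"tx":0,"ty":0,"tz":4,"yaw":0},{"grip":3.5,"tx":0,"ty":0,"tz":1.5,"yaw":0},{"grip":3.5,"tx":0,"ty":0,"tz":0.8,"yaw":0},{"grip":3.5,"tx":0,"ty":0,"tz":0.4,"yaw":0}]'
python3 -m handwheel '[{"grip":3.5,"tx":0,"ty":0,"tz":0.1,"yaw":0},{"grip":3.5,"tx":0,"ty":0,"tz":0,"yaw":0},{"grip":3.5,"tx":0,"ty":0,"tz":0,"yaw":0}]'
```

```text
t: 29.95
eef_pos: [0.4748, -0.3993, 0.0144]
tool_rot: [-0.002, 1.0, 0.0, -0.001]
contact_force: [-13.4, 16.6, 38.3]
gripper_width: 0.51
t: 30.25
eef_pos: [0.4748, -0.3994, 0.0143]
tool_rot: [-0.002, 1.0, 0.0, -0.001]
contact_force: [-10.6, 11.7, 20.8]
gripper_width: 0.513
```

Contact came about 4 mm higher than expected. I'll ease off and look.

```bash
python3 -m handwheel '[{"grip":3.5,"tx":0,"ty":0,"tz":-0.3,"yaw":0},{"grip":3.5,"tx":0,"ty":0,"tz":0,"yaw":0},{"grip":3.5,"tx":0,"ty":0,"tz":0,"yaw":0}]'
python3 - <<'E'
from h import *
w=cam("wrist")[0];s=cam("scene")[0][100:230,120:330];w=np.clip(255*(w/255.)**.5,0,255).astype(np.uint8);s=np.clip(255*(s/255.)**.5,0,255).astype(np.uint8)
cv2.imwrite("pics/w10.png",np.vstack([cv2.resize(w[130:],(450,190)),cv2.resize(s,(450,279),interpolation=cv2.INTER_CUBIC)]) if 0 else np.hstack([cv2.resize(w[100:,160:480],(380,356)),cv2.resize(s,(420,260),interpolation=cv2.INTER_CUBIC)[:,:] if 0 else cv2.copyMakeBorder(cv2.resize(s,(420,260)),0,96,0,0,0)]))
E
```

```text
t: 30.55
eef_pos: [0.4762, -0.4021, 0.0151]
tool_rot: [0.001, 1.0, -0.0, 0.001]
contact_force: [-0.2, 0.3, -2.5]
gripper_width: 0.509
```

View pics/w10.png

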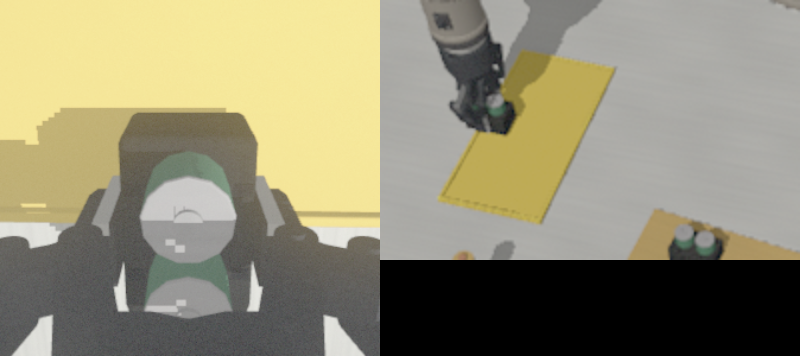

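The wrist view shows the tray's rim under the stand, so I had misread the tray's long axis: it runs along world x (0.32–0.63), not y. The stand is still held properly. New spots are x = 0.535 and 0.425 at y = -0.338.

```bash
python3 -m handwheel '[{"grip":3.5,"tx":0,"ty":0,"tz":-3,"yaw":0},{"grip":3.5,"tx":2.9,"ty":-3.2,"tz":-1,"yaw":0},{"grip":3.5,"tx":3,"ty":-3.2,"tz":0,"yaw":0},{"grip":3.5,"tx":0,"ty":0,"tz":0,"yaw":0},{"grip":3.5,"tx":0,"ty":0,"tz":0,"yaw":0}]'
python3 -m handwheel '[{"grip":3.5,"tx":0,"ty":0,"tz":0,"yaw":0},{"grip":3.5,"tx":0,"ty":0,"tz":0,"yaw":0},{"grip":3.5,"tx":0,"ty":0,"tz":0,"yaw":0}]'
python3 - <<'E'
from h import *
go([.535,-.338,.0105],0)
E
```

```text
t: 31.15
eef_pos: [0.5355, -0.3359, 0.0539]
tool_rot: [-0.0, 1.0, 0.002, 0.0]
contact_force: [-1.0, -0.9, -2.3]
gripper_width: 0.51
t: 31.45
eef_pos: [0.5332, -0.3388, 0.0541]
tool_rot: [0.0, 1.0, -0.001, -0.0]
contact_force: [-0.0, -0.0, -2.2]
gripper_width: 0.512
t 31.45 tcp [ 0.5332 -0.3388  0.0541] jaw az -0.15 z [-0.001 -0.    -1.   ] w 0.512 F [-0.  -0.  -2.2]
shift tx,ty,tz cm [ 0.18 -0.09  4.36]
yaw deg -0.15 q7 0.6409101491123925
```

```bash
python3 -m handwheel '[{"grip":3.5,"tx":0.1,"ty":0,"tz":2.5,"yaw":0},{"grip":3.5,"tx":0,"ty":0,"tz":1,"yaw":0},{"grip":3.5,"tx":0,"ty":0,"tz":0.4,"yaw":0},{"grip":3.5,"tx":0,"ty":0,"tz":0.2,"yaw":0},{"grip":3.5,"tx":0,"ty":0,"tz":0,"yaw":0}]'
python3 -m handwheel '[{"grip":3.5,"tx":0,"ty":0,"tz":0.15,"yaw":0},{"grip":3.5,"tx":0,"ty":0,"tz":0,"yaw":0},{"grip":3.5,"tx":0,"ty":0,"tz":0,"yaw":0}]'
```

```text
t: 31.95
eef_pos: [0.5354, -0.3379, 0.0134]
tool_rot: [0.0, 1.0, -0.0, 0.0]
contact_force: [-0.7, -0.2, -2.3]
gripper_width: 0.51
t: 32.25
eef_pos: [0.5355, -0.3377, 0.012]
tool_rot: [0.0, 1.0, -0.0, 0.0]
contact_force: [0.4, 0.4, -3.1]
gripper_width: 0.512
```

```bash
python3 -m handwheel '[{"grip":3.5,"tx":0,"ty":0,"tz":0.15,"yaw":0},{"grip":3.5,"tx":0,"ty":0,"tz":0,"yaw":0},{"grip":3.5,"tx":0,"ty":0,"tz":0,"yaw":0}]'
python3 -m handwheel '[{"grip":3.5,"tx":0,"ty":0,"tz":0.1,"yaw":0},{"grip":3.5,"tx":0,"ty":0,"tz":0,"yaw":0},{"grip":3.5,"tx":0,"ty":0,"tz":0,"yaw":0}]'
```

```text
t: 32.55
eef_pos: [0.5356, -0.3379, 0.0107]
tool_rot: [0.0, 1.0, -0.0, 0.0]
contact_force: [-0.8, -0.3, 2.4]
gripper_width: 0.509
t: 32.85
eef_pos: [0.5356, -0.3382, 0.0101]
tool_rot: [0.0, 1.0, -0.0, 0.0]
contact_force: [-1.1, 0.9, 5.9]
gripper_width: 0.51
```

```bash
python3 -m handwheel '[{"grip":8.4,"tx":0,"ty":0,"tz":0,"yaw":0},{"grip":8.4,"tx":0,"ty":0,"tz":0,"yaw":0},{"grip":8.4,"tx":0,"ty":0,"tz":0,"yaw":0},{"grip":8.4,"tx":0,"ty":0,"tz":-2,"yaw":0},{"grip":8.4,"tx":0,"ty":0,"tz":-4,"yaw":0}]'
python3 -m handwheel '[{"grip":8.4,"tx":0,"ty":0,"tz":-4,"yaw":0},{"grip":8.4,"tx":1.4,"ty":-4.4,"tz":0,"yaw":0},{"grip":8.4,"tx":1.4,"ty":-4.4,"tz":0,"yaw":0},{"grip":8.4,"tx":1.4,"ty":-4.4,"tz":0,"yaw":0},{"grip":8.4,"tx":1.4,"ty":-4.4,"tz":0,"yaw":0}]'
python3 -m handwheel '[{"grip":8.4,"tx":1.4,"ty":-4.4,"tz":0,"yaw":0},{"grip":8.4,"tx":1.4,"ty":-4.4,"tz":0,"yaw":0},{"grip":8.4,"tx":1.5,"ty":-4.5,"tz":0,"yaw":6.4},{"grip":8.4,"tx":0,"ty":0,"tz":0,"yaw":0},{"grip":8.4,"tx":0,"ty":0,"tz":0,"yaw":0}]'
python3 -m handwheel '[{"grip":8.4,"tx":0,"ty":0,"tz":0,"yaw":0},{"grip":8.4,"tx":0,"ty":0,"tz":0,"yaw":0}]'
python3 - <<'E'
from h import *
C=cam("wrist");im=C[0];V=cv2.cvtColor(im,cv2.COLOR_BGR2HSV)[...,2]
# bright grey cell tops on the brass plate between the fingers: low-saturation, mid value blobs
hsv=cv2.cvtColor(im,cv2.COLOR_BGR2HSV);m=(hsv[...,1]<50)&(hsv[...,2]>70);m[:, :240]=0;m[:,400:]=0;m[280:]=0;m[:120]=0
for b,a,c in blobs(m,150,4000):print(a,c.round(1),ray(C,c,.056).round(4))
print("predicted block top corners",[proj(C,[.6354+dx,-.029+dy,.034]).round(0).tolist() for dx,dy in((-.02,-.033),(.02,.033))])
cv2.imwrite("pics/w11.png",np.clip(255*(im/255.)**.5,0,255).astype(np.uint8))
go([.6354,-.029,.0100],-6.4)
E
```

```text
t: 33.35
eef_pos: [0.5331, -0.3362, 0.0667]
tool_rot: [-0.001, 1.0, -0.0, -0.003]
contact_force: [0.4, 0.6, -0.2]
gripper_width: 0.986
t: 33.85
eef_pos: [0.5917, -0.16, 0.1093]
tool_rot: [-0.0, 1.0, -0.0, 0.0]
contact_force: [0.5, -0.4, -0.2]
gripper_width: 0.983
t: 34.35
eef_pos: [0.6346, -0.0266, 0.1088]
tool_rot: [-0.0, 0.999, -0.054, -0.0]
contact_force: [-0.2, -0.6, -0.3]
gripper_width: 0.987
t: 34.55
eef_pos: [0.634, -0.031, 0.1092]
tool_rot: [0.0, 0.998, -0.057, -0.0]
contact_force: [-0.2, -0.2, -0.3]
gripper_width: 0.982
1644 [393.9 212.8] [[ 0.6798 -0.03    0.056 ]]
925 [243.2 223.8] [[ 0.5868 -0.0265  0.056 ]]
1450 [320.5 197. ] [[ 0.6362 -0.0149  0.056 ]]
1241 [319.4 244. ] [[ 0.6321 -0.0454  0.056 ]]
predicted block top corners [[299.0, 255.0], [346.0, 157.0]]
t 34.6 tcp [ 0.6341 -0.0309  0.1093] jaw az -6.59 z [-0.    -0.001 -1.   ] w 0.983 F [ 0.5  0.3 -0.5]
shift tx,ty,tz cm [ 0.11 -0.21  9.93]
yaw deg -0.19 q7 -0.003505572630662259
```

View pics/w11.png

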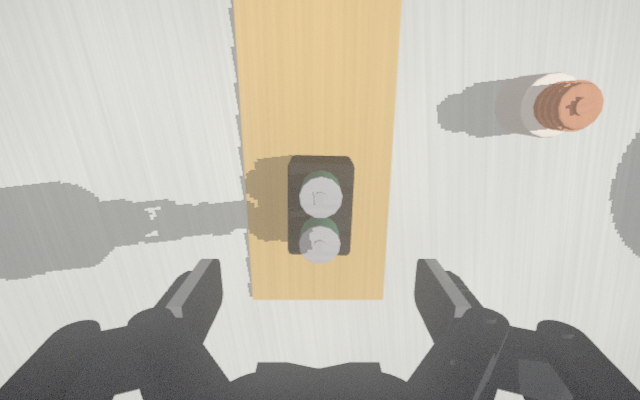

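Stand A is aligned at (320,205), with cell tops at (320,197) and (319,244), giving a centre of (0.634,-0.030). Grasp it.

```bash
python3 -m handwheel '[{"grip":8.4,"tx":0,"ty":0,"tz":4,"yaw":0},{"grip":8.4,"tx":0,"ty":0,"tz":3.6,"yaw":0},{"grip":8.4,"tx":0,"ty":0,"tz":1.5,"yaw":0},{"grip":8.4,"tx":0,"ty":0,"tz":0.8,"yaw":0},{"grip":8.4,"tx":0,"ty":0,"tz":0,"yaw":0}]'
python3 -m handwheel '[{"grip":3.5,"tx":0,"ty":0,"tz":0,"yaw":0},{"grip":3.5,"tx":0,"ty":0,"tz":0,"yaw":0},{"grip":3.5,"tx":0,"ty":0,"tz":0,"yaw":0},{"grip":3.5,"tx":0,"ty":0,"tz":0,"yaw":0},{"grip":3.5,"tx":0,"ty":0,"tz":0,"yaw":0}]' 30
python3 -m handwheel '[{"grip":3.5,"tx":0,"ty":0,"tz":-2,"yaw":0},{"grip":3.5,"tx":0,"ty":0,"tz":-4,"yaw":0},{"grip":3.5,"tx":0,"ty":0,"tz":-5,"yaw":0},{"grip":3.5,"tx":0,"ty":0,"tz":0,"yaw":0},{"grip":3.5,"tx":0,"ty":0,"tz":0,"yaw":0}]'
python3 - <<'E'
from h import *
go([.425,-.338,.12],0)
C=cam("top");h=cv2.cvtColor(C[0],cv2.COLOR_BGR2HSV);m=(h[...,2]<45);m[:,:420]=0;m[:,500:]=0;m[:180]=0;m[290:]=0
for b,a,c in blobs(m,40):r=rect(C,b,.034);print("stand B",a,c,np.round(r[0]),np.round(r[1]),r[2])
E
```

```text
t: 35.1
eef_pos: [0.6343, -0.0294, 0.01]
tool_rot: [0.0, 0.998, -0.057, -0.0]
contact_force: [-0.5, -0.0, 0.4]
gripper_width: 0.984
t: 35.6
eef_pos: [0.6355, -0.0287, 0.0117]
tool_rot: [-0.0, 0.998, -0.056, 0.001]
contact_force: [-0.6, 0.7, 6.5]
gripper_width: 0.511
t: 36.1
eef_pos: [0.635, -0.0286, 0.1215]
tool_rot: [-0.0, 0.998, -0.056, 0.001]
contact_force: [-0.4, 0.2, -3.6]
gripper_width: 0.51
t 36.1 tcp [ 0.635  -0.0286  0.1215] jaw az -6.43 z [ 0.002  0.    -1.   ] w 0.51 F [-0.4  0.2 -3.6]
shift tx,ty,tz cm [-17.41  33.1    0.08]
yaw deg -6.43 q7 -0.005830694986693775
stand B 194 [475.56185567 219.80927835] [ 526. -377.] [73. 41.] 88.7850112915039
```

The top camera now puts stand B at (0.526,-0.377), about 4 cm from where I put it. It may have been knocked, as the task warned. Before placing A, I'll cross-check the numbers with the scene camera.

```bash
python3 - <<'E'
from h import *
def tri(Cs,uvs):
    A=np.zeros((3,3));b=np.zeros(3)
    for C,uv in zip(Cs,uvs):
        d=C[3]@np.linalg.inv(C[1])@[*uv,1];d/=np.linalg.norm(d);P=np.eye(3)-np.outer(d,d);A+=P;b+=P@C[2]
    return np.linalg.solve(A,b)
T=cam("top");S=cam("scene");uvs=[]
for C,roi in((T,(425,190,500,290)),(S,(140,120,250,215))):
    h=cv2.cvtColor(C[0],cv2.COLOR_BGR2HSV).astype(int);x0,y0,x1,y1=roi
    m=((h[...,2]<45)|(h[...,1]<110))  # stand: black or grey, against saturated yellow
    y=((h[...,0]>=20)&(h[...,0]<36)&(h[...,1]>150)).astype(np.uint8)
    k=max(cv2.findContours(y,cv2.RETR_EXTERNAL,cv2.CHAIN_APPROX_NONE)[0],key=cv2.contourArea)
    f=np.zeros_like(y);cv2.fillPoly(f,[cv2.convexHull(k)],1);f=cv2.erode(f,np.ones((3,3)))
    for b,a,c in blobs((f>0)&m,30):
        r=rect(C,b,.034);print(a,c.round(1),"at z.034",np.round(r[0]),np.round(r[1]),round(r[2],1),"bbox",np.argwhere(b).min(0),np.argwhere(b).max(0))
    for X in([.535,-.338,.028],[.526,-.377,.028]):print("  expected px",X,proj(C,X).round(1))
E
```

```text
292 [476.8 219.5] at z.034 [ 527. -374.] [66. 41.] 88.8 bbox [213 466] [226 487]
  expected px [0.535, -0.338, 0.028] [464.4 217.1]
  expected px [0.526, -0.377, 0.028] [477.  219.7]
331 [175.6 172.3] at z.034 [ 533. -368.] [70. 64.] 0.0 bbox [162 162] [182 187]
  expected px [0.535, -0.338, 0.028] [186.  174.8]
  expected px [0.526, -0.377, 0.028] [174.8 170.1]
```

Both cameras agree that B stands at about (0.527,-0.375), upright-looking and still inside the tray. It was knocked aside. I'll place A now, then re-centre B.

```bash
python3 -m handwheel '[{"grip":3.5,"tx":-2,"ty":4,"tz":0,"yaw":0},{"grip":3.5,"tx":-2.2,"ty":4.2,"tz":0,"yaw":0},{"grip":3.5,"tx":-2.2,"ty":4.2,"tz":0,"yaw":0},{"grip":3.5,"tx":-2.2,"ty":4.2,"tz":0,"yaw":0},{"grip":3.5,"tx":-2.2,"ty":4.2,"tz":0,"yaw":0}]'
python3 -m handwheel '[{"grip":3.5,"tx":-2.2,"ty":4.2,"tz":0,"yaw":0},{"grip":3.5,"tx":-2.2,"ty":4.1,"tz":0,"yaw":0},{"grip":3.5,"tx":-2.4,"ty":4,"tz":0,"yaw":-6.4},{"grip":3.5,"tx":0,"ty":0,"tz":0,"yaw":0},{"grip":3.5,"tx":0,"ty":0,"tz":0,"yaw":0}]'
python3 -m handwheel '[{"grip":3.5,"tx":0,"ty":0,"tz":0,"yaw":0},{"grip":3.5,"tx":0,"ty":0,"tz":0,"yaw":0},{"grip":3.5,"tx":0,"ty":0,"tz":0,"yaw":0}]'
python3 - <<'E'
from h import *
go([.425,-.338,.0115],0)
E
```

```text
t: 36.75
eef_pos: [0.5015, -0.2243, 0.1187]
tool_rot: [-0.0, 0.998, -0.056, -0.001]
contact_force: [0.7, -0.5, -3.6]
gripper_width: 0.511
t: 37.25
eef_pos: [0.4205, -0.3387, 0.119]
tool_rot: [-0.001, 1.0, -0.002, -0.001]
contact_force: [0.3, 1.2, -2.8]
gripper_width: 0.512
t: 37.55
eef_pos: [0.4234, -0.3366, 0.1199]
tool_rot: [-0.0, 1.0, 0.001, -0.0]
contact_force: [-0.2, -0.2, -3.1]
gripper_width: 0.513
t 37.55 tcp [ 0.4234 -0.3366  0.1199] jaw az 0.11 z [-0.     0.001 -1.   ] w 0.513 F [-0.2 -0.2 -3.1]
shift tx,ty,tz cm [ 0.17  0.15 10.84]
yaw deg 0.11 q7 0.7210925157897065
```

```bash
python3 -m handwheel '[{"grip":3.5,"tx":0.1,"ty":0.1,"tz":4,"yaw":0},{"grip":3.5,"tx":0,"ty":0,"tz":4,"yaw":0},{"grip":3.5,"tx":0,"ty":0,"tz":1.5,"yaw":0},{"grip":3.5,"tx":0,"ty":0,"tz":0.8,"yaw":0},{"grip":3.5,"tx":0,"ty":0,"tz":0.3,"yaw":0}]'
python3 -m handwheel '[{"grip":3.5,"tx":0,"ty":0,"tz":0.1,"yaw":0},{"grip":3.5,"tx":0,"ty":0,"tz":0,"yaw":0},{"grip":3.5,"tx":0,"ty":0,"tz":0,"yaw":0}]'
```

```text
t: 38.05
eef_pos: [0.4239, -0.339, 0.0143]
tool_rot: [0.0, 1.0, -0.0, 0.0]
contact_force: [-0.5, -1.0, -2.5]
gripper_width: 0.511
t: 38.35
eef_pos: [0.4242, -0.3394, 0.0143]
tool_rot: [0.0, 1.0, -0.0, 0.001]
contact_force: [0.3, 0.1, -3.3]
gripper_width: 0.508
```

```bash
python3 -m handwheel '[{"grip":3.5,"tx":0,"ty":0,"tz":0.1,"yaw":0},{"grip":3.5,"tx":0,"ty":0,"tz":0,"yaw":0},{"grip":3.5,"tx":0,"ty":0,"tz":0,"yaw":0}]'
```

```text
t: 38.65
eef_pos: [0.4235, -0.3389, 0.0124]
tool_rot: [0.0, 1.0, -0.0, 0.0]
contact_force: [0.5, 1.1, -2.6]
gripper_width: 0.511
```

```bash
python3 -m handwheel '[{"grip":3.5,"tx":0,"ty":0,"tz":0.1,"yaw":0},{"grip":3.5,"tx":0,"ty":0,"tz":0,"yaw":0},{"grip":3.5,"tx":0,"ty":0,"tz":0,"yaw":0}]'
```

```text
t: 38.95
eef_pos: [0.4236, -0.339, 0.0117]
tool_rot: [-0.0, 1.0, -0.0, 0.0]
contact_force: [-2.2, 1.9, 5.7]
gripper_width: 0.512
```

```bash
python3 -m handwheel '[{"grip":8.4,"tx":0,"ty":0,"tz":0,"yaw":0},{"grip":8.4,"tx":0,"ty":0,"tz":0,"yaw":0},{"grip":8.4,"tx":0,"ty":0,"tz":0,"yaw":0},{"grip":8.4,"tx":0,"ty":0,"tz":-2,"yaw":0},{"grip":8.4,"tx":0,"ty":0,"tz":-4,"yaw":0}]'
python3 -m handwheel '[{"grip":8.4,"tx":0,"ty":0,"tz":-4,"yaw":0},{"grip":8.4,"tx":3.4,"ty":1.1,"tz":0,"yaw":0},{"grip":8.4,"tx":3.5,"ty":1.1,"tz":0,"yaw":0},{"grip":8.4,"tx":3.5,"ty":1.2,"tz":0,"yaw":0},{"grip":8.4,"tx":0,"ty":0,"tz":0,"yaw":0}]'
python3 -m handwheel '[{"grip":8.4,"tx":0,"ty":0,"tz":0,"yaw":0},{"grip":8.4,"tx":0,"ty":0,"tz":0,"yaw":0},{"grip":8.4,"tx":0,"ty":0,"tz":0,"yaw":0}]'
python3 - <<'E'
from h import *
tool();C=cam("wrist");im=C[0];np.savez("w12.npz",K=C[1],p=C[2],A=C[3]);cv2.imwrite("pics/w12.png",im)
h=cv2.cvtColor(im,cv2.COLOR_BGR2HSV).astype(int);m=(h[...,1]<60)&(h[...,2]>60);m[:,:225]=0;m[:,415:]=0;m[300:]=0
for b,a,c in blobs(m,150,4000):print("grey",a,c.round(1),ray(C,c,.056).round(4))
d=(h[...,2]<50);d[:,:225]=0;d[:,415:]=0;d[262:]=0
for b,a,c in blobs(d,150):
    k=np.argwhere(b);print("dark",a,c.round(1),k.min(0),k.max(0))
for X in([.529,-.372,.056],):print(proj(C,X))
E
```

```text
t: 39.45
eef_pos: [0.4217, -0.3376, 0.0695]
tool_rot: [-0.001, 1.0, -0.0, -0.003]
contact_force: [0.5, -0.2, 0.2]
gripper_width: 0.985
t: 39.95
eef_pos: [0.5326, -0.3732, 0.1113]
tool_rot: [0.001, 1.0, 0.001, 0.002]
contact_force: [0.7, -0.1, -0.9]
gripper_width: 0.984
t: 40.25
eef_pos: [0.526, -0.373, 0.1111]
tool_rot: [-0.0, 1.0, -0.001, -0.001]
contact_force: [-0.3, -0.2, -0.1]
gripper_width: 0.983
t 40.25 tcp [ 0.526  -0.373   0.1111] jaw az -0.1 z [-0.001  0.    -1.   ] w 0.983 F [-0.3 -0.2 -0.1]
dark 152 [295.9 212.1] [201 291] [225 302]
dark 274 [298.4 240.8] [227 291] [261 311]
[324.79002713 220.14098412]
```

```bash
python3 - <<'E'
from h import *
im=cv2.imread("pics/w12.png");D=load("w12.npz");C=(im,)+D[1:]
h=cv2.cvtColor(im,cv2.COLOR_BGR2HSV).astype(int)
m=~((h[...,0]>=22)&(h[...,0]<34)&(h[...,1]>170));m[:,:225]=0;m[:,415:]=0;m[300:]=0;m[:100]=0
for b,a,c in blobs(m,200):
    k=np.argwhere(b);print("nonyellow",a,c.round(1),k.min(0),k.max(0)); rr=[np.where(b[r])[0] for r in range(k.min(0)[0],k.max(0)[0],12)]; print([(int(x.min()),int(x.max())) for x in rr])
g=cv2.medianBlur(im,5)
cs=cv2.HoughCircles(g[...,2],cv2.HOUGH_GRADIENT,1,20,param1=60,param2=14,minRadius=17,maxRadius=26)
print(cs)
if cs is not None:
    for u,v,r in cs[0]:
        if 240<u<400 and 120<v<290: print((u,v,r),ray(C,(u,v),.060).round(4))
E
```

```text
nonyellow 37999 [319.5 199.5] [100 225] [299 414]
[(225, 414), (225, 414), (225, 414), (225, 414), (225, 414), (225, 414), (225, 414), (225, 414), (225, 414), (225, 414), (225, 414), (225, 414), (225, 414), (225, 414), (225, 414), (225, 414), (225, 414)]
[[[139.5 146.5  24.3]
  [321.5 261.5  19.9]
  [149.5 196.5  19.6]
  [323.5 213.5  19. ]]]
(np.float32(321.5), np.float32(261.5), np.float32(19.9)) [[ 0.5269 -0.3984  0.06  ]]
(np.float32(323.5), np.float32(213.5), np.float32(19.0)) [[ 0.5281 -0.3663  0.06  ]]
```

Hough circles give B's cell tops at (321,261) and (323,213), so its centre is about (0.5275,-0.381), right against the rim. I'll check its attitude by eye.

View pics/w12.png

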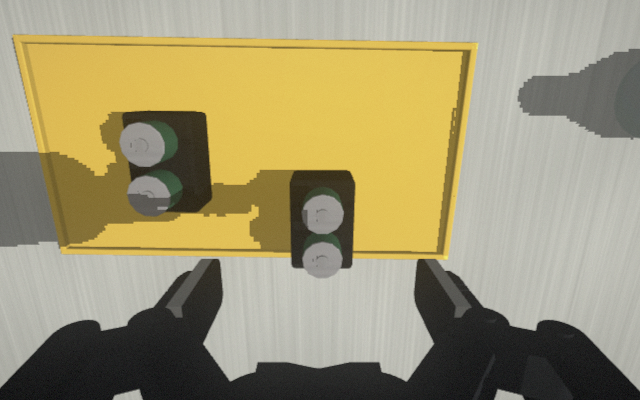

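B stands with its far end at the rim (block rows 171–268, rim at about row 255) and A stands well inside, both upright. I'll pick B up and shift it 4 cm towards the tray's centre line.

```bash
python3 -m handwheel '[{"grip":8.4,"tx":0.2,"ty":0.6,"tz":4,"yaw":0},{"grip":8.4,"tx":0,"ty":0,"tz":3.8,"yaw":0},{"grip":8.4,"tx":0,"ty":0,"tz":1.5,"yaw":0},{"grip":8.4,"tx":0,"ty":0,"tz":0.7,"yaw":0},{"grip":8.4,"tx":0,"ty":0,"tz":0,"yaw":0}]'
python3 -m handwheel '[{"grip":8.4,"tx":0,"ty":0,"tz":0,"yaw":0},{"grip":3.5,"tx":0,"ty":0,"tz":0,"yaw":0},{"grip":3.5,"tx":0,"ty":0,"tz":0,"yaw":0},{"grip":3.5,"tx":0,"ty":0,"tz":0,"yaw":0},{"grip":3.5,"tx":0,"ty":0,"tz":0,"yaw":0}]' 30
python3 -m handwheel '[{"grip":3.5,"tx":0,"ty":0,"tz":0,"yaw":0},{"grip":3.5,"tx":0,"ty":0,"tz":-1.5,"yaw":0},{"grip":3.5,"tx":0,"ty":-2,"tz":-0.5,"yaw":0},{"grip":3.5,"tx":0.5,"ty":-2.2,"tz":0,"yaw":0},{"grip":3.5,"tx":0,"ty":0,"tz":0,"yaw":0}]'
python3 -m handwheel '[{"grip":3.5,"tx":0,"ty":0,"tz":0,"yaw":0},{"grip":3.5,"tx":0,"ty":0,"tz":0,"yaw":0},{"grip":3.5,"tx":0,"ty":0,"tz":0,"yaw":0}]'
```

```text
t: 40.8
eef_pos: [0.5293, -0.379, 0.0112]
tool_rot: [-0.0, 1.0, -0.0, -0.0]
contact_force: [0.5, 0.8, 0.1]
gripper_width: 0.984
t: 41.3
eef_pos: [0.5298, -0.3793, 0.0121]
tool_rot: [0.0, 1.0, -0.0, 0.0]
contact_force: [-0.8, 1.3, 6.3]
gripper_width: 0.514
t: 41.8
eef_pos: [0.536, -0.3325, 0.0316]
tool_rot: [-0.002, 1.0, 0.002, 0.0]
contact_force: [0.6, 0.8, -2.6]
gripper_width: 0.508
t: 42.1
eef_pos: [0.534, -0.3381, 0.0314]
tool_rot: [0.0, 1.0, -0.001, -0.0]
contact_force: [-0.0, 0.4, -3.1]
gripper_width: 0.505
```

```bash
python3 -m handwheel '[{"grip":3.5,"tx":0,"ty":0,"tz":1.1,"yaw":0},{"grip":3.5,"tx":0,"ty":0,"tz":0.5,"yaw":0},{"grip":3.5,"tx":0,"ty":0,"tz":0.2,"yaw":0},{"grip":3.5,"tx":0,"ty":0,"tz":0,"yaw":0},{"grip":3.5,"tx":0,"ty":0,"tz":0,"yaw":0}]'
python3 -m handwheel '[{"grip":3.5,"tx":0,"ty":0,"tz":0.1,"yaw":0},{"grip":3.5,"tx":0,"ty":0,"tz":0,"yaw":0},{"grip":3.5,"tx":0,"ty":0,"tz":0,"yaw":0}]'
```

```text
t: 42.6
eef_pos: [0.5344, -0.3371, 0.013]
tool_rot: [-0.0, 1.0, -0.0, -0.0]
contact_force: [-0.3, -0.0, -2.6]
gripper_width: 0.509
t: 42.9
eef_pos: [0.5345, -0.337, 0.0122]
tool_rot: [-0.0, 1.0, -0.0, -0.0]
contact_force: [0.1, 0.5, -2.3]
gripper_width: 0.513
```

```bash
python3 -m handwheel '[{"grip":3.5,"tx":0,"ty":0,"tz":0.1,"yaw":0},{"grip":3.5,"tx":0,"ty":0,"tz":0,"yaw":0},{"grip":3.5,"tx":0,"ty":0,"tz":0,"yaw":0}]'
```

```text
t: 43.2
eef_pos: [0.5345, -0.337, 0.0121]
tool_rot: [-0.0, 1.0, -0.0, 0.0]
contact_force: [-3.0, 1.1, 6.7]
gripper_width: 0.509
```

Contact again. I release, retreat upwards and back towards the middle, then measure everything from both fixed cameras.

```bash
python3 -m handwheel '[{"grip":8.4,"tx":0,"ty":0,"tz":0,"yaw":0},{"grip":8.4,"tx":0,"ty":0,"tz":0,"yaw":0},{"grip":8.4,"tx":0,"ty":0,"tz":0,"yaw":0},{"grip":8.4,"tx":0,"ty":0,"tz":-2,"yaw":0},{"grip":8.4,"tx":0,"ty":0,"tz":-4,"yaw":0}]'
python3 -m handwheel '[{"grip":8.4,"tx":0,"ty":0,"tz":-5,"yaw":0},{"grip":8.4,"tx":0,"ty":-4,"tz":-3,"yaw":0},{"grip":8.4,"tx":0,"ty":-4.5,"tz":0,"yaw":0},{"grip":8.4,"tx":0,"ty":-4.5,"tz":0,"yaw":0},{"grip":8.4,"tx":0,"ty":-4.5,"tz":0,"yaw":0}]' >/dev/null
python3 -m handwheel '[{"grip":8.4,"tx":0,"ty":-4.5,"tz":0,"yaw":0},{"grip":8.4,"tx":0,"ty":-4.5,"tz":0,"yaw":0},{"grip":8.4,"tx":0,"ty":0,"tz":0,"yaw":0},{"grip":8.4,"tx":0,"ty":0,"tz":0,"yaw":0},{"grip":8.4,"tx":0,"ty":0,"tz":0,"yaw":0}]'
cat > chk.py <<'E'
from h import *
for n in("top","scene"):
    C=cam(n);cv2.imwrite(f"pics/end_{n}.png",C[0]);h=cv2.cvtColor(C[0],cv2.COLOR_BGR2HSV).astype(int);V=h[...,2]
    y=((h[...,0]>=20)&(h[...,0]<36)&(h[...,1]>150)&(V>60)).astype(np.uint8)
    k=max(cv2.findContours(y,cv2.RETR_EXTERNAL,cv2.CHAIN_APPROX_NONE)[0],key=cv2.contourArea)
    f=np.zeros_like(y);cv2.fillPoly(f,[cv2.convexHull(k)],1)
    print(n,"tray",[np.round(v) for v in rect(C,f>0,.009)])
    for b,a,c in blobs((f>0)&(V<45)|((f>0)&(h[...,1]<110)),60):
        r=rect(C,b,.034);print(" stand",a,np.round(r[0]),np.round(r[1]),round(r[2]))
    a0=cv2.imread(f"pics/{n}0.png")
    for nm,X in(("bulb",[.775,-.33,.05]),("adapter",[.774,.034,.04]),("carton",[.56,.48,.05])):
        u,v=proj(C,X).astype(int);d=cv2.absdiff(a0,C[0])[v-16:v+16,u-16:u+16].max(2);print(" ",nm,"changed px",int((d>40).sum()))
E
python3 chk.py
```

```text
t: 43.7
eef_pos: [0.5324, -0.3356, 0.0689]
tool_rot: [-0.001, 1.0, -0.0, -0.003]
contact_force: [0.0, 0.1, 0.4]
gripper_width: 0.985
t: 44.7
eef_pos: [0.5346, -0.0734, 0.1513]
tool_rot: [0.0, 1.0, -0.001, 0.0]
contact_force: [-0.6, -0.6, -0.6]
gripper_width: 0.989
top tray [array([ 473., -343.]), array([154., 307.]), np.float64(89.0)]
 stand 170 [ 547. -268.] [150.  14.] 1
 stand 306 [ 532. -337.] [76. 37.] 89
 stand 332 [ 422. -336.] [75. 40.] 89
  bulb changed px 0
  adapter changed px 0
  carton changed px 0
scene tray [array([ 480., -336.]), array([164., 314.]), np.float64(89.0)]
 stand 379 [ 428. -336.] [84. 74.] 89
 stand 412 [ 539. -336.] [85. 69.] 90
  bulb changed px 0
  adapter changed px 0
  carton changed px 0
```

```bash
python3 - <<'E'
from h import *
for n in("top","scene"):
    C=cam(n);a0=cv2.imread(f"pics/{n}0.png");u,v=proj(C,[.561,.281,.111]).round().astype(int)
    d=cv2.absdiff(a0,C[0])[v-10:v+10,u-10:u+10].max(2);print(n,"plunger changed px",int((d>40).sum()))
    h=cv2.cvtColor(C[0],cv2.COLOR_BGR2HSV);u,v=proj(C,[.653,.2695,.09]).round().astype(int);w=C[0][v-9:v+9,u-9:u+9].min(2);k=np.argwhere(w>90)+[v-9,u-9]
    b=[x for x in blobs((C[0].min(2)>110)&(np.hypot(*(np.indices(w.shape if 0 else C[0].shape[:2])-np.array([v,u])[:,None,None]))<7),2)]
    print(" pointer blobs",[(a,np.round(ray(C,c,.099)[0][:2]-[.653,.2695],3).tolist()) for _,a,c in b])
hand_in()
E
```

```text
top plunger changed px 0
 pointer blobs []
scene plunger changed px 0
 pointer blobs [(np.int32(2), [-0.006, -0.008])]
the job is handed in; nothing more can be done
```

I completed every step and handed the job in at about 45 s of the 210 s allowed; it reports no verdict.

**What I did**
- **Dial:** I turned it about 175° anticlockwise until the moment rose to 9 N m against the stop. The bar then lay at about 172°, within about 2° of the tester's x axis.
- **Brass plate:** I stood both stands upright on the plate; only two were present.
- **Plunger:** I pressed it to its stop with about 23 N, held it for over a second and let it rise. Pictures taken while it was pressed showed both stands on the plate and the dial unmoved.
- **Tray:** I moved both stands into the yellow tray.

**What went wrong on the way**
- **Misread tray axis:** I first set stand B down on the tray's rim, which put up to 38 N on the wrist. I lifted it off and placed it properly.
- **Stand B found shifted:** After I left it in the tray, it was found about 4 cm away, against the rim. I took that to be the announced knock and moved it back to the middle.

**Last checks**
- **Stands:** The two fixed cameras put them at about (0.53, -0.337) and (0.42, -0.336) m. Both are inside the limits, and both met the tray floor at the expected height when set down.
- **Bystanders and plunger:** The image patches around the bulb, adapter, carton and plunger head were unchanged from the start.
- **Robot:** It ended clear of everything.
- **Not confirmed at the end:** My last check of the dial's pointer was inconclusive; the top camera gave nothing usable and the scene camera only 2 pixels. I last saw the dial at its stop while the plunger was pressed, and I did not touch it after that. I also judged the stands' final uprightness from blob sizes and set-down height, as I had used up my pictures.

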